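Catch the thread of the press knob and clamp the tailpiece

TASK

Set the brass wing knob into the collar under the hole of the little wooden press and get its thread to catch: with light pressure turn it backwards (counter-clockwise seen from above) until it clicks down, then turn it forwards until the beam's cork foot is pressed onto the ebony tailpiece. Never force the thread, leave the knob standing tightened by itself, and do not disturb the pin tin, the sanding block or the small plane.

Things in the scene. Friction and masses are not known exactly. Their poses are not given: they have to be found in the camera images.
- knob: Loose brass wing knob, 66 mm high, 0.15 kg, standing upright on the bench. Origin: centre of its underside, z up along its axis. Below: plug d 24 mm; at its foot (0.5 to 5.5 mm up) three round lugs d 5 mm reach out to 19.5 mm from the axis, one along the knob's +x, the others 120 deg either side. Flange d 58 mm from 31.8 to 37.8 mm above the origin; the wings above it.
- wings (a point): Middle of the knob's wings, on its axis, 52 mm above its origin. The wings are one flat upright bar along the knob's x axis: 11 mm thick (y), 70 mm long, from 40 to 64 mm above the knob's origin (12 mm above and below this point), with nothing beside it above the flange. Grip it across the thickness.
- press: Press, fixed to the bench: wooden base 110 (x) x 180 (y) x 15 mm; origin: centre of its underside. Over it a beam 62 x 152 x 10 mm, its top 55 mm above the bench when up, with a hole d 47 mm over the collar in the middle. At its -y end two steel guide posts (tops 59 mm above the bench); at its +y end a cork foot over the black tailpiece (41 x 111 x 9 mm) on the base.
- socket (a point): Foot of the steel collar, on its axis, on the base's top, 15 mm above the bench; z up. Collar 24 mm high, bore d 44 mm. Height of the upright knob's origin above it: 12 to 18 mm with its lugs on top of the thread ramps, 21 mm on the stops (then turn it a little before letting go), about 8 mm once clicked down into the thread starts with the flange on the raised beam, about 4 mm when tightened to the stop.
- thread (a point): In the collar's axis, 12 mm above its foot, where three equal right-hand ramps stand in the bore, 120 deg apart, clear d 28 mm. The angle of their starts is not marked and differs each time. Lugs on top of them cannot go forwards (a tall stop at each ramp's low end); turned backwards, at most 2 rad, they climb and drop 6 to 10 mm by weight or a light push, into gaps with 0.2 rad of play.
- beam (a joint): How far the beam is pressed down (m): 0 up on its springs (4 N), 0.002 foot touches the tailpiece, about 0.004 (9 N) at the thread's hard stop. From the click, turned forwards (clockwise from above), the lugs meet the ramps after 0.3 to 0.6 rad, then pull the knob down 1 mm per 0.22 rad; tight at 0.9 to 1.2 rad, hard stop at about 1.2 to 1.5 rad. Friction keeps it tightened.
- tin: Open brass pin tin, d 65 mm, 28 mm high; origin at the centre of its underside. A bystander.
- sanding_block_1: Sanding block 46 x 90 x 27 mm; origin at the centre of its underside. A bystander.
- small_plane: Small brass finger plane 29 x 60 x 31 mm; origin at the centre of its underside. A bystander.
Mind the look-alikes: they are no part of the job. There is more than one size of the knob; the one meant has the size given above.

How it is judged:
By the outcome, as a careful person would: the job done as asked, in the order asked, and still so for the second after the job is handed in, with the robot touching nothing.
It also fails if it takes over 70 s, if anything falls off the work surface, if the arm or the gripper's body presses on something with over 40 N, if the wrist force passes 120 N, or if a joint passes its speed limit or range.

ROBOT

A 6-joint arm with a two-finger parallel gripper is mounted at the origin on a cart in front of the work surface, level with it; the furniture and walls round the work are solid. World frame = base frame: x ahead of the robot, y to its left, z up, the work surface at z = 0. Lengths are in m, angles in rad, forces in N, time in s.
With the tool pointing down it reaches from about 0.375 to 0.9 m from the base axis. Payload 3.1 kg.
Tool frame: the origin (TCP) lies on the centre line of the jaws, within the pads' length; the fingertips stand 8 mm ahead of it and the grasp point (between the pads) lies 11 mm behind it (robot.tip_extent is the distance from the TCP to the fingertips, in m); y points along the fingers, z is the direction in which the jaws open and shut, and the axes are right-handed (so a half turn about y gives the same grasp; the last joint's range is limited). The gripper opens to 87 mm and grips with 3 to 60 N. Pads are 19 mm wide; open, the fingers measure 117 mm over their backs; the gripper's body (75 mm by 190 mm) begins 51 mm behind the grasp point.
Start: joints at [1.163, 0.527, 1.433, -0, 1.181, -0.178], TCP at [0.142, 0.609, 0.198] pointing down, gripper open.
Joint ranges: [-3.08, 3.08], [-0.75, 2.2], [0.22, 2.44], [-1.43, 4.57], [0, 2.65], [-2.85, 2.85]. Speed limits (rad/s): [2.79, 2.79, 3.14, 3.14, 3.14, 3.14].

INTERFACE

Orientations are given as a unit quaternion [x, y, z, w].
In Python, from rig import robot gives the robot as it stands.
- The arm moves only by the shell command python3 -m crank 'ROWS' [FORCE]. ROWS is JSON, a list that holds one entry, the list of rows, each a list of 7 numbers: the turn, a rotation vector about the tool's x, y, z in degrees, then the shift along the tool's x, y, z in m, then the opening in per cent of the stroke, from 0 (shut) to 100 (fully open). In form: [[[ax, ay, az, dx, dy, dz, gripper], ...]]. A call has exactly 5 rows; each row shifts and turns the commanded pose from where the row before left it, along the tool's axes as they then stand; what a row does not reach is not made up. A row lasts 1/8 s, in which the tool goes at most 62.5 mm and 10.7 degrees, less where a joint would pass 70% of its speed; a pose out of reach is approached as far as the arm can. A call with a gripper value outside its range is refused whole. The fingers move at their own pace and stop on an object; FORCE is the grip in N (left out, the last holds). Time passes only in rows, so rows that do not move let the fingers close, or fill a call up. It gives the time, the measured TCP pose, the force and the opening at its end, in the units of the state.
- robot.get_obs(): the state, without advancing time (a new reading comes with each control period).
- robot.camera(name): name is "side" or "top"; returns a dict with "img" (420x560x3 uint8, red, green, blue), "K" (3x3 intrinsics, pixels), "R" (3x3) and "t" (3): a world point X has camera coordinates R X + t. Camera axes: x right, y down, z forward; pixel columns grow to the right and rows downward; lengths in m; the calibration is good to about 2 mm. A picture is of the moment at which its call begins. There is no depth.
- robot.hand_in(): hands the job in, once; it reports no verdict.
Trained networks look in a picture, given as the dict that the camera call returned (one of the last four; its "shot" number tells which), for a name from the list of things; names that differ only in an ending like _2 or _b are one class to them, and where a whole thing is asked for, a point or a joint stands for the part that bears it (a point fixed in the world has none). Each returns a list of dicts, best first, with "conf" (0 to 1); they miss things now and then, are a little off and sometimes report something else, mostly with a low value. They report only what shows in the picture. A call takes as long as a camera call. They do not tell look-alikes from the thing itself.
- robot.spot_in(picture, thing): "at" ([row, column] in pixels, amid what is visible of it).
The state is a dict: "time": time; "q": joint angles; "joint_velocities": joint speeds; "joint_torque": joint torques, N m; "position": TCP position; "tool_rot": TCP orientation; "ft_force": force on the tool from outside, world axes, zero at the start; "moment": the same for the moment, N m; "grip_width": finger opening in m.
Only numpy, scipy, OpenCV 4.12 (cv2) and the standard library are available. Lean on these libraries where they do the work, as an engineer would, in place of code of your own. Each camera call takes 0.05 s, during which the arm holds its last target.

## Working session

There is one attempt and no reset: what is moved stays moved. The work goes in short steps, Python scripts to look and compute and a shell command to move; the robot and the scene stay as the last step left them, time stands still between calls to the robot, and variables do not carry over. Pictures are saved under pics/ and viewed, and the job is handed in when it is done.

```bash
ls; mkdir -p pics; python3 - <<'E'
from rig import robot
import cv2
o=robot.get_obs()
print({k:o[k] for k in ("time","q","position","tool_rot","ft_force","grip_width")}, robot.tip_extent)
for n in ("side","top"):
    p=robot.camera(n); cv2.imwrite(f"pics/{n}0.png",p["img"][:,:,::-1])
    print(n,p["K"],p["R"],p["t"],p["shot"])
    for th in ("knob","wings","press","socket","beam","tin","sanding_block_1","small_plane"):
        try: print(th,[(d["at"],round(d["conf"],2)) for d in robot.spot_in(p,th)])
        except Exception as e: print(th,e)
E
```

```text
pics
{'time': 0.0, 'q': array([ 1.16251834e+00,  5.28445347e-01,  1.43390301e+00, -1.99367682e-05,
        1.18135689e+00, -1.78496910e-01]), 'position': array([0.14201595, 0.60785663, 0.19678424]), 'tool_rot': array([ 0.70316186, -0.08126832,  0.08084879, -0.7017281 ]), 'ft_force': array([-0.87051498,  0.25175513, -0.49712495]), 'grip_width': 0.0869406071562353} 0.008
side [[397.16354805   0.         283.89430373]
 [  0.         397.16354805 212.78428528]
 [  0.           0.           1.        ]] [[ 0.99914446 -0.0412936  -0.00227913]
 [-0.0259434  -0.58290531 -0.81212581]
 [ 0.03220708  0.81149013 -0.58347791]] [-0.56503091  0.03248476  1.04207649] 1
knob [([293.0, 224.6], 0.96), ([255.0, 325.1], 0.93), ([297.1, 288.1], 0.56)]
wings [([254.3, 325.6], 0.97), ([289.0, 223.6], 0.93), ([299.1, 286.8], 0.89), ([193.6, 265.0], 0.2)]
press [([194.0, 261.5], 0.95)]
socket [([193.3, 264.7], 0.93)]
beam [([185.7, 263.1], 0.68)]
tin [([242.3, 201.6], 0.66)]
sanding_block_1 [([235.4, 358.7], 0.78)]
small_plane [([308.4, 371.8], 0.68)]
top [[381.34114691   0.         275.7199172 ]
 [  0.         381.34114691 211.5269268 ]
 [  0.           0.           1.        ]] [[-0.01969942 -0.99913856  0.03652507]
 [-0.99605982  0.01645302 -0.0871443 ]
 [ 0.08646829 -0.03809784 -0.99552589]] [-0.08625375  0.55284402  1.02568535] 2
knob [([206.4, 352.4], 0.94), ([171.9, 318.7], 0.93), ([250.9, 354.6], 0.65)]
wings [([207.7, 352.9], 0.92), ([252.0, 353.6], 0.69)]
press [([227.7, 200.4], 0.81)]
socket [([226.6, 200.8], 0.93)]
beam [([232.4, 203.9], 0.67)]
tin [([278.0, 281.6], 0.92)]
sanding_block_1 [([142.2, 278.5], 0.96)]
small_plane [([205.4, 353.7], 0.64), ([151.8, 347.8], 0.44)]
```

View pics/side0.png

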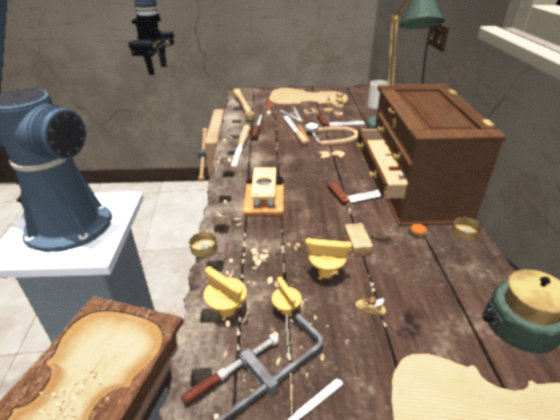

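View pics/top0.png

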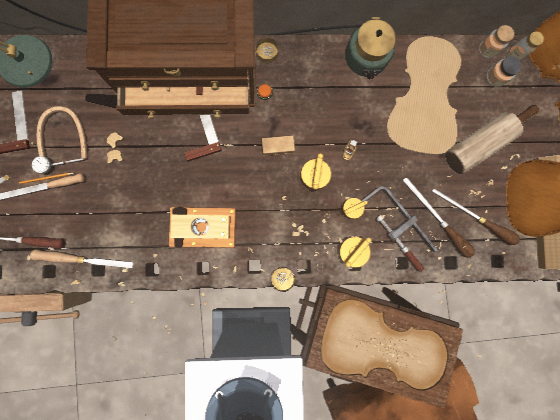

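```bash
cat > h.py <<'E'
import numpy as np, cv2
from rig import robot
def ray(p,rc):
    R,t,K=map(np.array,(p["R"],p["t"],p["K"]))
    d=R.T@np.linalg.inv(K)@np.array([rc[1],rc[0],1.]); c=-R.T@t
    return c,d/np.linalg.norm(d)
def tri(p1,a,p2,b):
    c1,d1=ray(p1,a); c2,d2=ray(p2,b)
    s=np.linalg.lstsq(np.stack([d1,-d2],1),c2-c1,rcond=None)[0]
    x1=c1+s[0]*d1;x2=c2+s[1]*d2
    return (x1+x2)/2,np.linalg.norm(x1-x2)
def atz(p,rc,z):
    c,d=ray(p,rc); return c+d*(z-c[2])/d[2]
def proj(p,X):
    R,t,K=map(np.array,(p["R"],p["t"],p["K"])); X=np.atleast_2d(X)
    u=(R@X.T+t[:,None]); u=K@u; return (u[:2]/u[2]).T  # col,row
def crop(p,r0,r1,c0,c1,s,name):
    im=p["img"][r0:r1,c0:c1,::-1]
    cv2.imwrite(name,cv2.resize(im,None,fx=s,fy=s,interpolation=cv2.INTER_CUBIC))
E
python3 - <<'E'
from h import *
s=robot.camera("side");t=robot.camera("top")
import pickle; pickle.dump((s,t),open("p0.pkl","wb"))
crop(s,235,320,195,355,5,"pics/s1.png"); crop(t,145,275,290,380,4.5,"pics/t1.png")
crop(s,160,220,235,295,9,"pics/s2.png"); crop(t,200,255,160,245,9,"pics/t2.png")
E
```

```text
(no output)
```

View pics/s1.png

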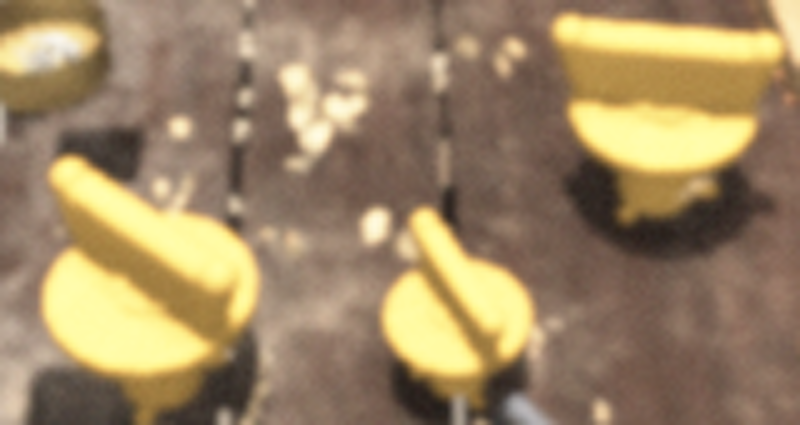

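View pics/t1.png

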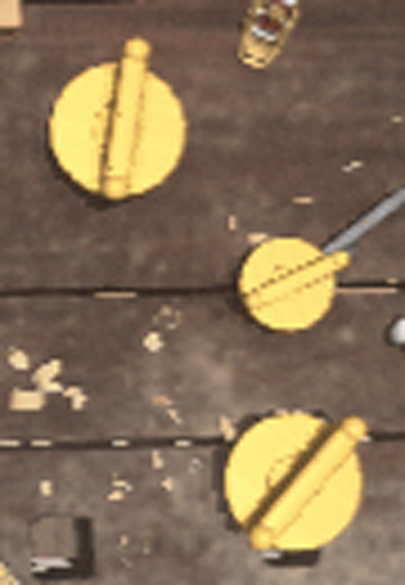

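View pics/s2.png

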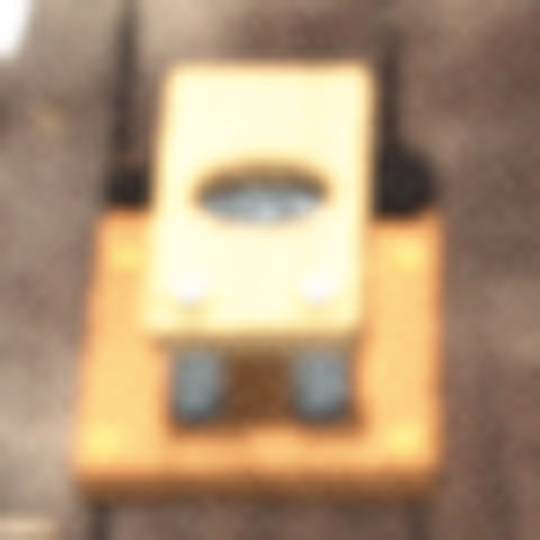

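View pics/t2.png

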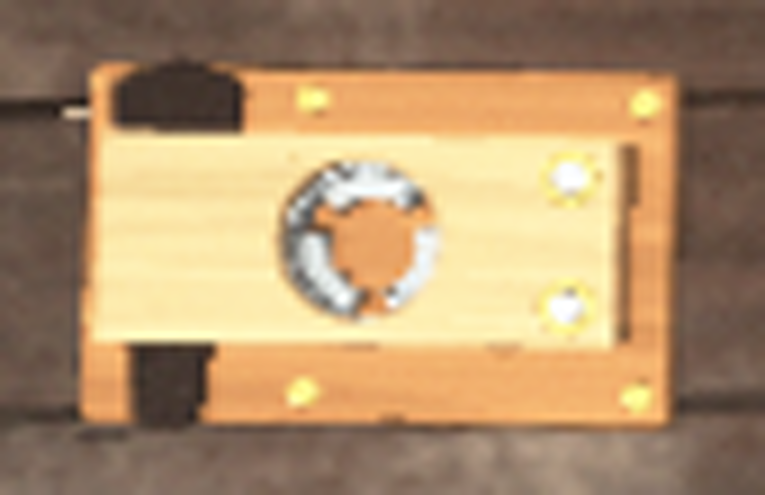

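```bash
python3 - <<'E'
from h import *
import pickle; s,t=pickle.load(open("p0.pkl","rb"))
S=lambda x,y:(235+y/5-.4,195+x/5-.4); T=lambda x,y:(145+y/4.5-.4,290+x/4.5-.4)
# wing end tops
for n,a,b,c,d in [("small far",(425,213),None,None,None)]: pass
prs={"small endA":((423,215),(343,259)),"small flange c":((458,318),(288,285)),
"A endfar":((70,165),(352,427)),"B endL":((570,22),(137,47)),"B endR":((770,42),(115,190))}
for k,(a,b) in prs.items(): print(k,*tri(s,S(*a),t,T(*b)))
prs={"small":([297.1,288.1],[206.4,352.4]),"A":([293,224.6],[250.9,354.6]),"B":([255,325.1],[171.9,318.7]),"socket":([193.3,264.7],[226.6,200.8]),"tin":([242.3,201.6],[278,281.6]),"block":([235.4,358.7],[142.2,278.5]),"plane":([308.4,371.8],[151.8,347.8])}
for k,(a,b) in prs.items(): print(k,*tri(s,a,t,b))
for nm,cx,cy,w in (("small",288,285,96),("A",292,482,136),("B",118,130,136)):
    for z in (.0378,.0378*1.4): print(nm,z,np.linalg.norm(atz(t,T(cx-w/2,cy),z)-atz(t,T(cx+w/2,cy),z)))
# small wing ends z=.064 in top
e1=atz(t,T(247,300),.06);e2=atz(t,T(343,258),.06);print(e1,e2,np.linalg.norm(e1-e2),(e1+e2)/2, atz(t,T(288,285),.0378))
crop(s,270,325,255,325,11,"pics/s3.png"); crop(t,185,230,325,385,12,"pics/t3.png")
E
```

```text
small endA [ 0.55384473 -0.3249119   0.11022456] 0.020509258652226303
small flange c [ 0.55698537 -0.31041523  0.0366083 ] 0.0007147492077497006
A endfar [ 0.4431953  -0.32226783  0.13979761] 0.051316319719383864
B endL [ 0.64668048 -0.21066914  0.11508374] 0.07865123470139868
B endR [ 0.65263588 -0.20493401  0.08238284] 0.08517197378135168
small [ 0.56110962 -0.30734036  0.03623947] 0.0003104962428706117
A [ 0.43804024 -0.30524208  0.05166744] 0.002620583501466077
B [ 0.64952277 -0.21297473  0.06108579] 0.007951104900616198
socket [0.51444381 0.11114147 0.01268282] 0.0009678927644117737
tin [ 0.36625109 -0.10940764  0.01975224] 0.005806552712312294
block [ 0.74425022 -0.10775283  0.02640981] 0.003122543875935857
plane [ 0.72864822 -0.31008028 -0.00348728] 0.009543871843407785
small 0.0378 0.059110506871151235
small 0.052919999999999995 0.05824666560051705
A 0.0378 0.08290733142641188
A 0.052919999999999995 0.08169572323160473
B 0.0378 0.08379921544121385
B 0.052919999999999995 0.08257457324853766
[ 0.54586325 -0.27968447  0.06      ] [ 0.57015802 -0.33851452  0.06      ] 0.06364912465711844 [ 0.55801064 -0.3090995   0.06      ] [ 0.55651596 -0.31013111  0.0378    ]
```

View pics/s3.png

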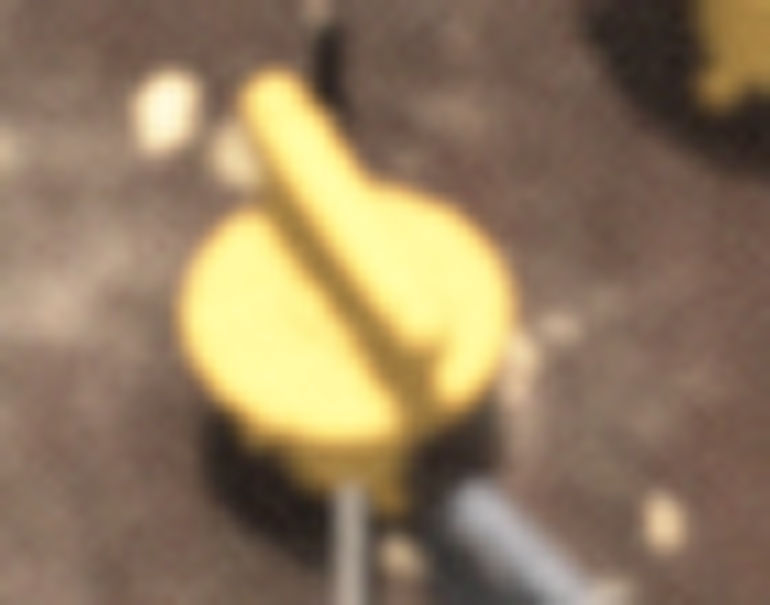

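View pics/t3.png

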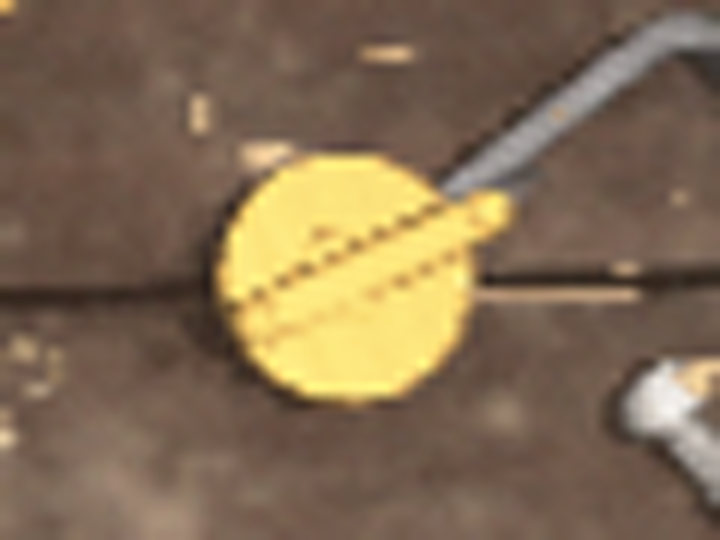

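```bash
cat > fit.py <<'E'
from h import *
from scipy.optimize import minimize
def circ(r,z,n=40):
    a=np.linspace(0,2*np.pi,n,endpoint=False); return np.c_[r*np.cos(a),r*np.sin(a),np.full(n,z)]
def parts():
    P=[np.r_[circ(.029,.0318),circ(.029,.0378)],np.r_[circ(.012,0),circ(.012,.032)],np.r_[circ(.010,.036),circ(.010,.045)]]
    b=np.array([[sx*.035,sy*.0055,z] for sx in(-1,1) for sy in (-1,1) for z in (.040,.064)]); P.append(b)
    return P
def mask(p,x,y,yaw,z0=0,S=8,win=None):
    r0,r1,c0,c1=win; m=np.zeros(((r1-r0)*S,(c1-c0)*S),np.uint8)
    R=np.array([[np.cos(yaw),-np.sin(yaw),0],[np.sin(yaw),np.cos(yaw),0],[0,0,1]])
    for P in parts():
        uv=proj(p,P@R.T+[x,y,z0]); uv=(uv-[c0,r0]+.5)*S
        cv2.fillConvexPoly(m,cv2.convexHull(np.round(uv).astype(np.int32)),1)
    return cv2.resize(m.astype(np.float32),(c1-c0,r1-r0),interpolation=cv2.INTER_AREA)
def yellow(p,win):
    r0,r1,c0,c1=win; h=cv2.cvtColor(p["img"][r0:r1,c0:c1],cv2.COLOR_RGB2HSV)
    return ((h[...,1]>115)&(h[...,2]>80)&(abs(h[...,0].astype(int)-25)<10)).astype(np.float32)
def knobfit(views,x0,z0=0):
    ys=[yellow(p,w) for p,w in views]
    def f(v): return sum(np.abs(mask(p,v[0],v[1],v[2],z0,8,w)-y).sum() for (p,w),y in zip(views,ys))
    best=None
    for yw in np.linspace(-.3,.3,5)+x0[2]:
        r=minimize(f,[x0[0],x0[1],yw],method="Nelder-Mead",options=dict(initial_simplex=[[x0[0],x0[1],yw],[x0[0]+.006,x0[1],yw],[x0[0],x0[1]+.006,yw],[x0[0],x0[1],yw+.15]],xatol=1e-4,fatol=.05))
        if best is None or r.fun<best.fun: best=r
    return best.x,best.fun
E
python3 - <<'E'
from fit import *
import pickle; s,t=pickle.load(open("p0.pkl","rb"))
for p in (s,t): print("cam",-np.array(p["R"]).T@p["t"])
V=[(s,(270,325,262,312)),(t,(190,228,332,375))]
for n,v in (("side",V[:1]),("top",V[1:]),("both",V)):
    print(n,knobfit(v,[.558,-.309,-1.18]))
T2=lambda x,y:(200+y/9-.45,160+x/9-.45);S2=lambda x,y:(160+y/9-.45,235+x/9-.45)
print("hole tri",tri(s,S2(262,194),t,T2(360,240)), atz(t,T2(360,240),.055),atz(s,S2(262,194),.055))
for n,q in dict(bl=(93,70),br=(678,75),tr=(672,425),tl=(82,422)).items(): print(n,atz(t,T2(*q),.015))
for n,q in dict(bl=(92,130),br=(632,137),tr=(615,345),tl=(95,343),post1=(570,178),post2=(565,308)).items(): print("beam",n,atz(t,T2(*q),.055))
E
```

```text
cam [ 0.53182802 -0.85003141  0.63312254]
cam [ 0.46027732 -0.056199    1.07242395]
side (array([ 0.55709516, -0.30822941, -1.22180589]), np.float64(415.84375))
top (array([ 0.55709055, -0.31013138, -1.15004069]), np.float64(28.203125))
both (array([ 0.55727886, -0.30929784, -1.21720079]), np.float64(449.375))
hole tri (array([0.51308764, 0.10762298, 0.05568892]), np.float64(0.00046167381181303694)) [0.51289249 0.10771885 0.055     ] [0.51329516 0.10880162 0.055     ]
bl [0.56858083 0.19536297 0.015     ]
br [0.56415012 0.01658931 0.015     ]
tr [0.45665851 0.01953676 0.015     ]
tl [0.46112117 0.19821642 0.015     ]
beam bl [0.54672401 0.1860631  0.055     ]
beam br [0.54198816 0.02760932 0.055     ]
beam tr [0.48059962 0.03316722 0.055     ]
beam tl [0.48407509 0.18492415 0.055     ]
beam post1 [0.53013294 0.04598704 0.055     ]
beam post2 [0.4917613  0.04774923 0.055     ]
```

```bash
cat >> h.py <<'E'
from scipy.spatial.transform import Rotation as Rr
def state():
    o=robot.get_obs(); R=Rr.from_quat(o["tool_rot"]).as_matrix(); return o,R
def plan(pos,phi):
    """phi: desired world angle of tool z (opening axis), mod pi. Tool y down."""
    o,R=state()
    best=[]
    for k in (0,1):
        z=np.array([np.cos(phi+k*np.pi),np.sin(phi+k*np.pi),0]); y=np.array([0,0,-1.]); x=np.cross(y,z)
        Rd=np.stack([x,y,z],1); rv=Rr.from_matrix(R.T@Rd).as_rotvec(degrees=True); best.append((np.linalg.norm(rv),rv))
    best.sort(key=lambda a:a[0])
    print("t",round(o["time"],2),"pos",np.round(o["position"],4),"zang",round(np.arctan2(R[1,2],R[0,2]),3),"q6",round(o["q"][5],3),"F",np.round(o["ft_force"],1),"w",round(o["grip_width"],4))
    d=np.array(pos)-o["position"]
    print("shift now-tool",np.round(R.T@d,4),"rots",[np.round(b[1],1) for b in best])
E
python3 - <<'E'
from h import *
import pickle; s,t=pickle.load(open("p0.pkl","rb"))
o,R=state(); print(R.round(3))
plan([.557,-.309,.15],-1.17+np.pi/2)
T2=lambda x,y:(200+y/9-.45,160+x/9-.45)
for z in (.0275,.033):
  for q in ((428,210),(322,213),(374,305)):
    X=atz(t,T2(*q),z)-[.5130,.1076,0]; print(z,X[:2].round(4),np.hypot(*X[:2]).round(4),np.arctan2(X[1],X[0]).round(3))
im=t["img"][213:238,188:212,::-1]; cv2.imwrite("pics/t4.png",cv2.resize(im,None,fx=24,fy=24,interpolation=cv2.INTER_CUBIC))
E
```

```text
[[ 0.974  0.     0.228]
 [-0.228  0.     0.974]
 [-0.    -1.     0.   ]]
t 1.0 pos [0.1423 0.6086 0.1978] zang 1.341 q6 -0.178 F [ 0.2 -0.1 -0.1] w 0.0873
shift now-tool [ 0.6128  0.0477 -0.799 ] rots [array([-0. , 53.9, -0. ]), array([  -0. , -126.1,    0. ])]
0.0275 [ 0.01   -0.0159] 0.0188 -1.009
0.0275 [0.0097 0.016 ] 0.0187 1.025
0.0275 [-0.0184  0.0004] 0.0184 3.12
0.033 [ 0.0097 -0.0167] 0.0193 -1.044
0.033 [0.0094 0.015 ] 0.0177 1.013
0.033 [-0.0186 -0.0005] 0.0186 -3.116
```

View pics/t4.png

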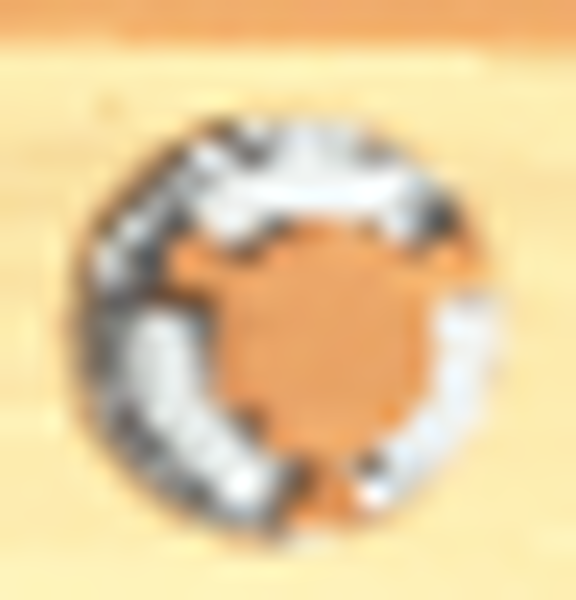

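```bash
python3 -m crank '[[[0,0,0,0.0513,0,-0.026,100],[0,0,0,0.0513,0,-0.026,100],[0,0,0,0.0513,0,-0.026,100],[0,0,0,0.0513,0,-0.026,100],[0,0,0,0.0513,0,-0.026,100]]]' 15; python3 -m crank '[[[0,0,0,0.0513,0,-0.026,100],[0,0,0,0.0513,0,-0.026,100],[0,0,0,0.0231,0,-0.0561,100],[0,0,0,0.0231,0,-0.0561,100],[0,0,0,0.0231,0,-0.0561,100]]]'; python3 -m crank '[[[0,0,0,0.0231,0,-0.0561,100],[0,0,0,0.0231,0,-0.0561,100],[0,0,0,0.0231,0,-0.0561,100],[0,0,0,0.0231,0,-0.0561,100],[0,0,0,0.0231,0,-0.0561,100]]]';python3 -m crank '[[[0,0,0,0.0231,0,-0.0561,100],[0,0,0,0.0231,0,-0.0561,100],[0,0,0,0.0231,0,-0.0561,100],[0,10.7,0,0,0.01,0,100],[0,10.7,0,0,0.01,0,100]]]';python3 -m crank '[[[0,10.7,0,0,0.01,0,100],[0,10.7,0,0,0.01,0,100],[0,10.7,0,0,0.0,0,100],[0,0,0,0,0,0,100],[0,0,0,0,0,0,100]]]'
python3 - <<'E'
from h import *
plan([.557,-.309,.15],-1.17+np.pi/2)
s=robot.camera("side");t=robot.camera("top"); crop(s,200,340,220,380,5,"pics/s5.png"); crop(t,160,260,300,420,6,"pics/t5.png")
E
```

```text
time: 1.62
position: [0.3639, 0.4224, 0.198]
tool_rot: [-0.702, 0.081, -0.081, 0.703]
ft_force: [0.7, -0.6, -0.8]
grip_width: 0.0868
time: 2.25
position: [0.4801, 0.168, 0.1979]
tool_rot: [-0.702, 0.081, -0.081, 0.703]
ft_force: [0.5, -1.2, 0.2]
grip_width: 0.0869
time: 2.88
position: [0.5285, -0.1316, 0.198]
tool_rot: [0.702, -0.081, 0.081, -0.702]
ft_force: [1.2, 0.6, -0.2]
grip_width: 0.0871
time: 3.5
position: [0.5572, -0.3106, 0.1773]
tool_rot: [-0.674, 0.213, -0.213, 0.674]
ft_force: [0.4, 0.1, -0.2]
grip_width: 0.0872
time: 4.12
position: [0.5575, -0.3093, 0.1579]
tool_rot: [0.591, -0.388, 0.388, -0.591]
ft_force: [0.4, 0.3, -0.1]
grip_width: 0.0871
t 4.12 pos [ 0.5575 -0.3093  0.1579] zang 0.41 q6 -1.091 F [ 0.4  0.3 -0.1] w 0.0871
shift now-tool [-0.0005  0.0079 -0.0003] rots [array([-0. ,  0.5,  0. ]), array([   0. , -179.5,    0. ])]
```

View pics/s5.png

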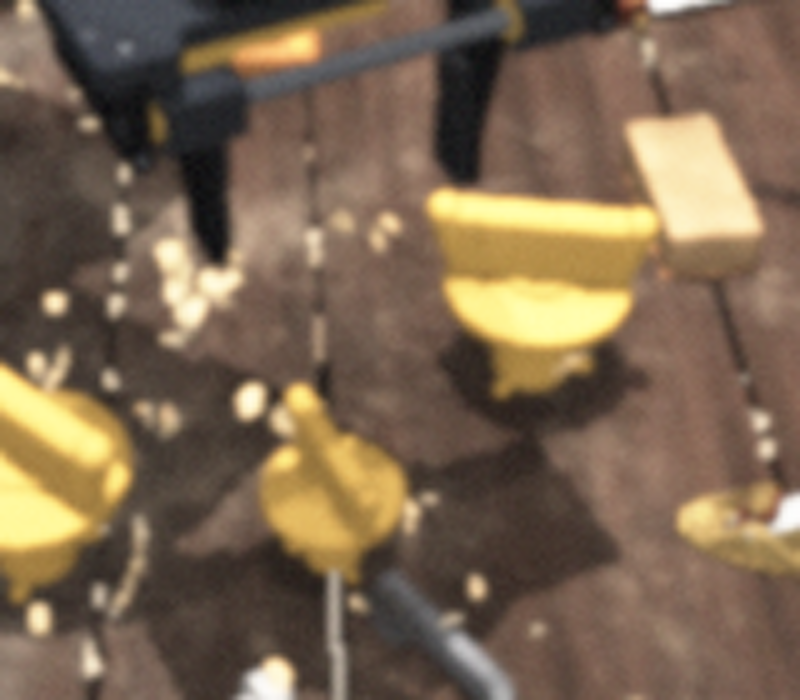

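View pics/t5.png

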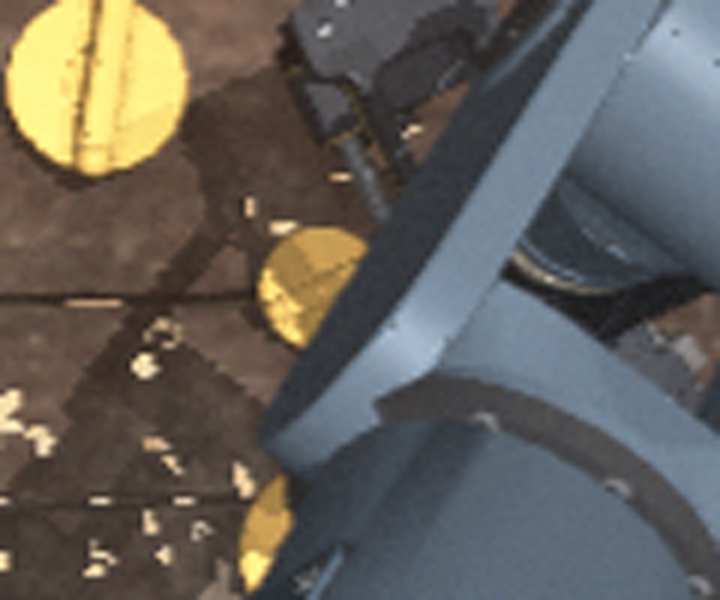

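```bash
python3 -m crank '[[[0,-0.5,0,0,0.03,0,45],[0,0,0,0,0.03,0,45],[0,0,0,0,0.025,0,45],[0,0,0,0,0.0165,0,45],[0,0,0,0,0.007,0,45]]]' 25; python3 - <<'E'
from h import *
plan([.557,-.309,.0485],-1.15+np.pi/2)
s=robot.camera("side"); crop(s,220,320,230,350,6,"pics/s6.png")
E
```

```text
time: 4.85
position: [0.5572, -0.309, 0.0484]
tool_rot: [-0.593, 0.386, -0.385, 0.593]
ft_force: [-1.1, -0.2, 0.6]
grip_width: 0.0453
t 4.85 pos [ 0.5572 -0.309   0.0484] zang 0.416 q6 -1.098 F [-1.1 -0.2  0.6] w 0.0453
shift now-tool [-0.0001 -0.0001 -0.0002] rots [array([ 0. , -0.2, -0.1]), array([1.000e-01, 1.798e+02, 0.000e+00])]
```

View pics/s6.png

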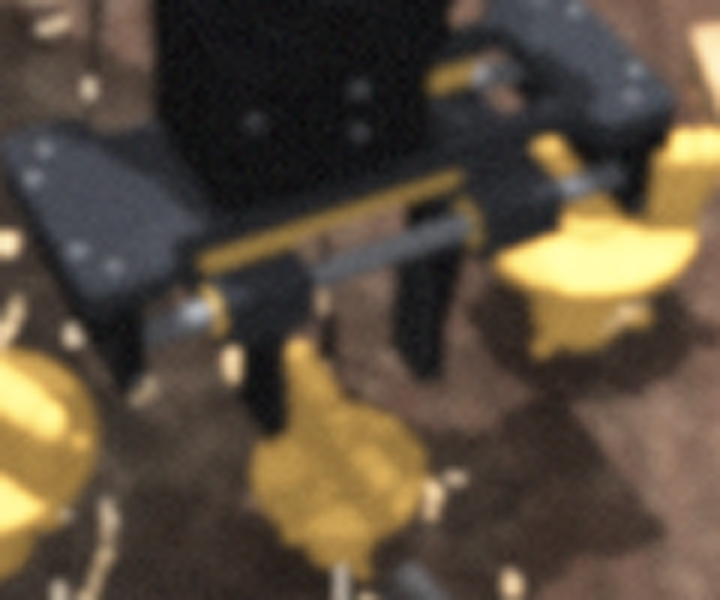

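```bash
python3 - <<'E'
from h import *
o,R=state(); s=robot.camera("side")
f=lambda X:((proj(s,X)-[230,220]+.5)*6).round(0)
p=o["position"]; z=R[:,2]; w=o["grip_width"]/2
print("tip L/R",f(p+R[:,1]*.008+z*w),f(p+R[:,1]*.008-z*w),"tip mid",f(p+R[:,1]*.008))
print("flange c",f(np.array([.557,-.309,.0378])),"base",f(np.array([.557,-.309,0])))
k=np.array([np.cos(-1.15),np.sin(-1.15),0])
print("wing ends top",f(np.array([.557,-.309,.064])+.035*k),f(np.array([.557,-.309,.064])-.035*k))
print(robot.spot_in(s,"knob"))
E
```

```text
tip L/R [[397. 440.]] [[281. 484.]] tip mid [[339. 462.]]
flange c [[339. 467.]] base [[339. 543.]]
wing ends top [[389. 485.]] [[292. 342.]]
[{'at': [292.8, 222.4], 'conf': 0.86}, {'at': [296.9, 287.5], 'conf': 0.68}, {'at': [263.9, 331.3], 'conf': 0.62}, {'at': [197.1, 252.9], 'conf': 0.52}]
```

```bash
python3 - <<'E'
from h import *
o,R=state(); s=robot.camera("side")
print(o["position"],o["q"])
im=s["img"].copy(); 
crop(s,250,320,260,320,12,"pics/s7.png")
# prediction for old frame
p=np.array([.5575,-.3093,.1579]);z=np.array([np.cos(.41),np.sin(.41),0])
for sg in (1,-1): print(((proj(s,p-[0,0,.008]+sg*z*.051)-[220,200]+.5)*5).round())
E
```

```text
[ 0.55771473 -0.30944149  0.04959292] [-6.81475011e-01  7.29322769e-01  1.51189244e+00  1.59101593e-06
  8.99699880e-01 -1.09769774e+00]
[[457. 237.]]
[[205. 319.]]
```

View pics/s7.png

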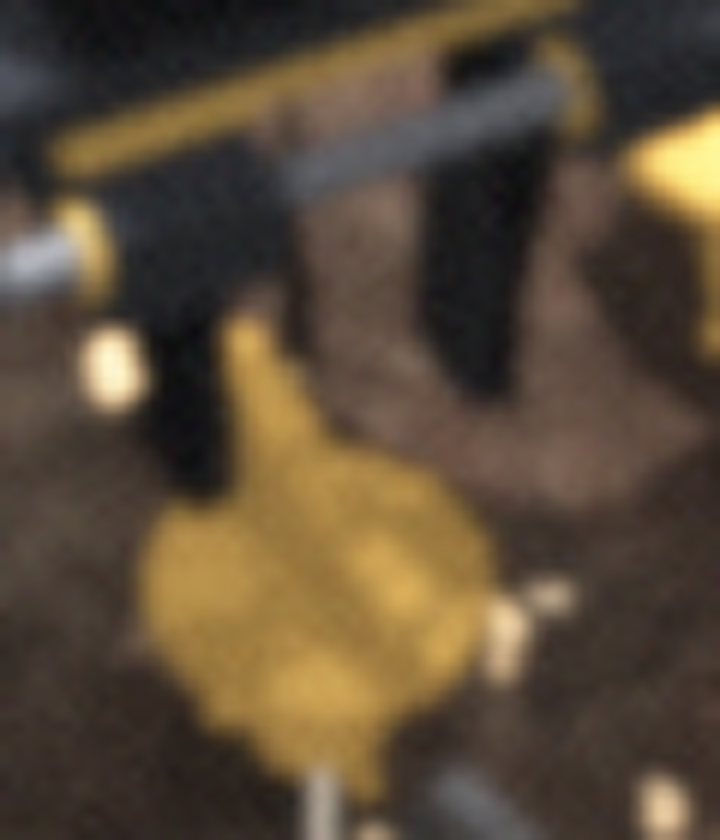

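```bash
python3 - <<'E'
from h import *
import pickle; s,t=pickle.load(open("p0.pkl","rb"))
p=np.array([.1423,.6086,.1978]);z=np.array([np.cos(1.341),np.sin(1.341),0])
for zz in (-.008,.011,.062):
  for sg in (1,-1):
    print(zz,proj(s,p+[0,0,zz]+sg*z*.051).round(1))
crop(s,0,90,110,200,7,"pics/s8.png")
E
```

```text
-0.008 [[165.4  75.2]]
-0.008 [[153.   83.9]]
0.011 [[164.4  70. ]]
0.011 [[151.9  78.4]]
0.062 [[161.9  55.5]]
0.062 [[148.9  63.2]]
```

View pics/s8.png

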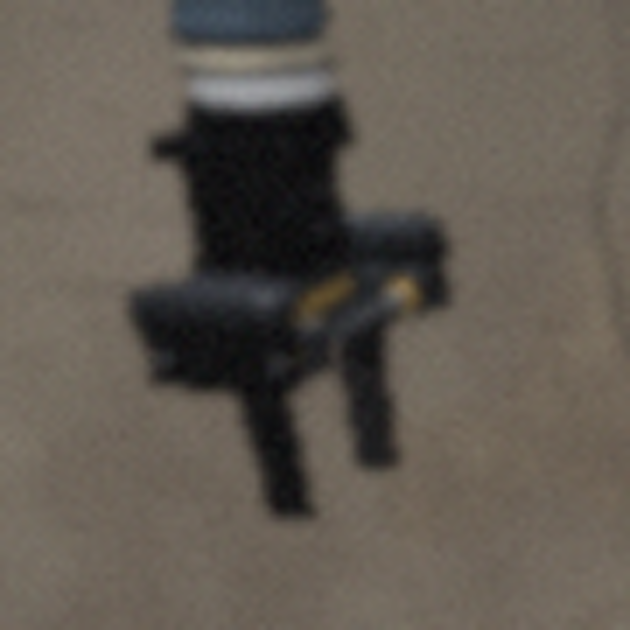

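```bash
python3 - <<'E'
from h import *
import pickle; s,t=pickle.load(open("p0.pkl","rb"))
for X in ([0,0,0],[0,0,.1],[0,0,.2]): print(X,"side",proj(s,X).round(1),"top",proj(t,X).round(1))
crop(s,80,260,0,150,4,"pics/s9.png"); crop(t,280,420,170,320,5,"pics/t9.png")
t2=robot.camera("top"); cv2.imwrite("pics/t10.png",t2["img"][:,:,::-1])
p=np.array([.557,-.309,.0484]);z=np.array([np.cos(.416),np.sin(.416),0])
print(proj(t2,p), proj(t2,p+[0,0,.062]), [proj(t2,p+[0,0,.062]+sg*z*.095).round() for sg in (1,-1)])
E
```

```text
[0, 0, 0] side [[ 68.5 225.2]] top [[243.7 417.1]]
[0, 0, 0.1] side [[ 55.7 193.1]] top [[241.7 435.6]]
[0, 0, 0.2] side [[ 41.2 157. ]] top [[239.3 458.5]]
[[354.11566724 207.38684927]] [[359.95995712 205.01330387]] [array([[344., 172.]]), array([[376., 239.]])]
```

View pics/s9.png

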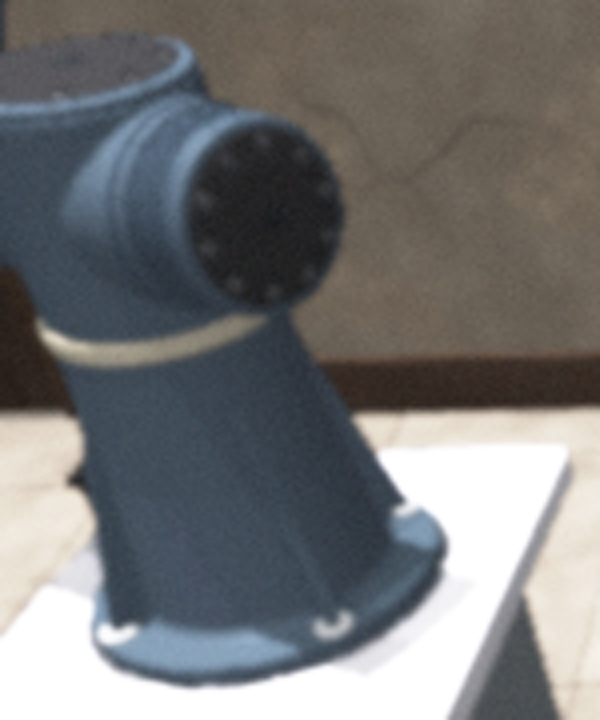

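View pics/t10.png

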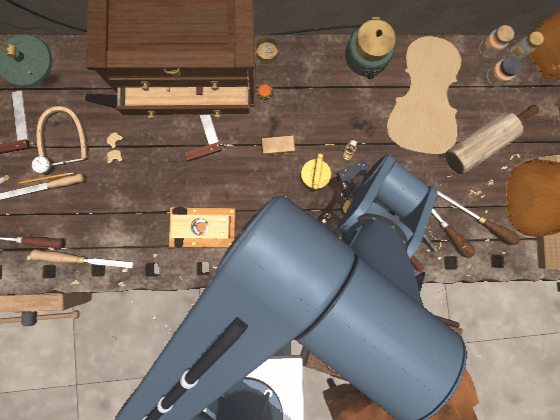

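```bash
python3 - <<'E'
from h import *
o,R=state()
s=robot.camera("side");t=robot.camera("top")
p=o["position"]
for cam,nm,(r0,r1,c0,c1),S in ((s,"s11",(190,330,220,360),5.5),(t,"t11",(150,250,310,420),7)):
    im=cv2.resize(cam["img"][r0:r1,c0:c1,::-1],None,fx=S,fy=S,interpolation=cv2.INTER_CUBIC)
    d=lambda X:tuple(int(v) for v in ((proj(cam,X)[0]-[c0,r0]+.5)*S))
    for b,col in ((.062,(0,255,0)),(-.008,(0,0,255))):
        hx,hz=(.0375,.095) if b>0 else (.0095,.0585*.65)
        q=[p+R[:,0]*sx*hx+R[:,2]*sz*hz-R[:,1]*b for sx,sz in((1,1),(1,-1),(-1,-1),(-1,1))]
        for i in range(4): cv2.line(im,d(q[i]),d(q[(i+1)%4]),col,2)
    cv2.imwrite(f"pics/{nm}.png",im)
E
```

View pics/s11.png

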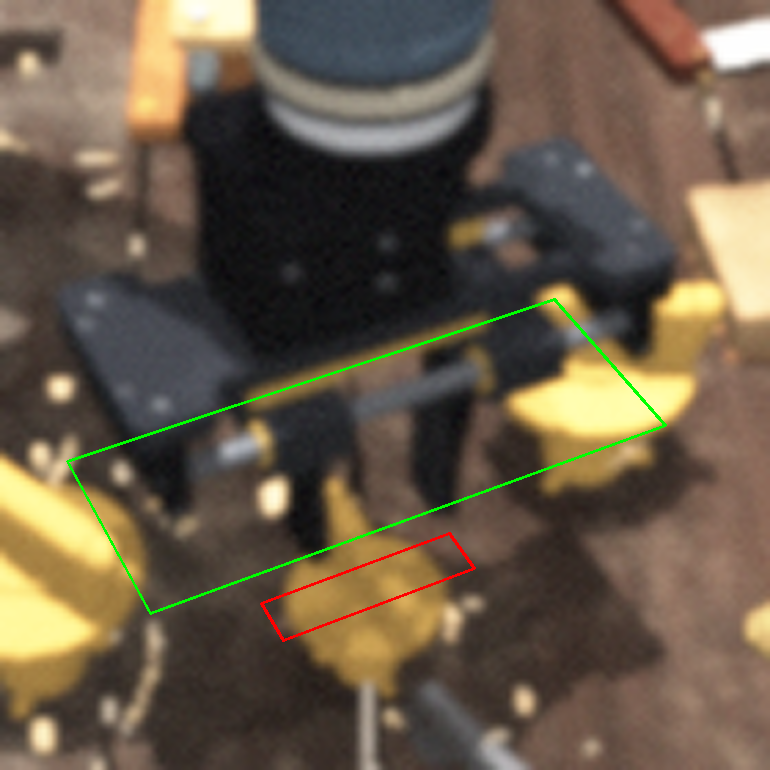

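View pics/t11.png

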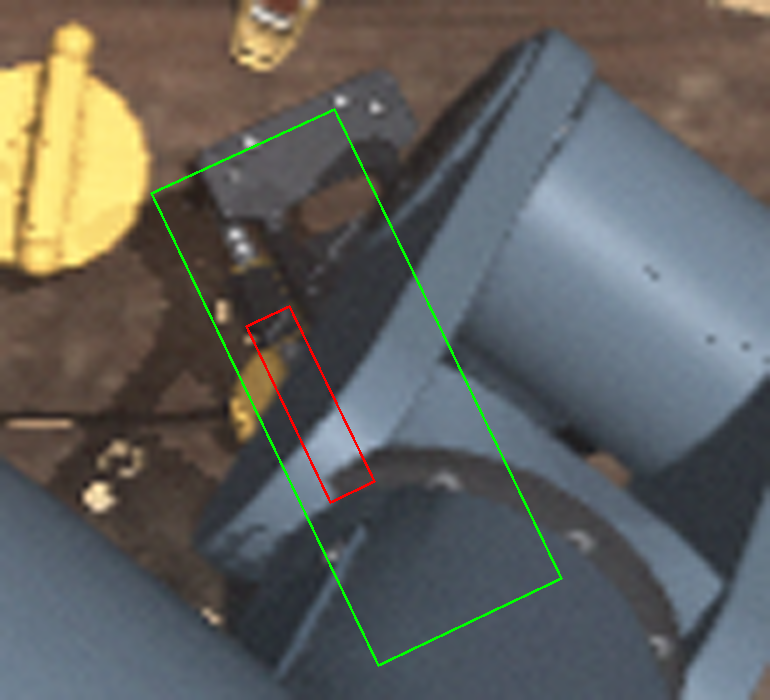

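```bash
python3 - <<'E'
from h import *
o,R=state(); s=robot.camera("side"); p=o["position"]
def ip(px):
    c,d=ray(s,px); n=R[:,0]; k=((p-n*0-c)@n)/(d@n); X=c+k*d; return X.round(4),(R.T@(X-p)).round(4)
for nm,(x,y) in dict(rt=(490,400),rtl=(460,385),rtr=(515,400),lt=(195,495)).items(): print(nm,ip((250+y/12-.5,260+x/12-.5)))
import pickle; s,t=pickle.load(open("p0.pkl","rb"))
p=np.array([.1423,.6086,.1978]);z=np.array([np.cos(1.341),np.sin(1.341),0]);n=np.array([z[1],-z[0],0])
for x,y in ((290,512),(378,463)):
    c,d=ray(s,(y/7-.5,110+x/7-.5)); 
    for off in(0,):
        k=((p-c)@n)/(d@n); X=c+k*d; print(X.round(4),(X-p)@z,(X-p)[2])
E
```

```text
rt (array([ 0.5858, -0.2973,  0.0649]), array([ 0.    , -0.0146,  0.0304]))
rtl (array([ 0.5806, -0.2996,  0.0709]), array([ 0.    , -0.0207,  0.0247]))
rtr (array([ 0.5901, -0.2954,  0.0628]), array([ 0.    , -0.0125,  0.0351]))
lt (array([ 0.5369, -0.3189,  0.0678]), array([ 0.    , -0.0176, -0.0231]))
[0.1309 0.56   0.2281] -0.04993930215240346 0.030301401218563034
[0.1536 0.6568 0.2247] 0.04949975299200663 0.026855486514380605
```

```bash
python3 -m crank '[[[0,0,0,0,0,0,22],[0,0,0,0,0,0,22],[0,0,0,0,0,0,22],[0,0,0,0,0,0,22],[0,0,0,0,0,0,22]]]' 10; python3 - <<'E'
from h import *
plan([.557,-.309,.0485],-1.15+np.pi/2)
s=robot.camera("side"); crop(s,250,320,260,320,10,"pics/s12.png")
E
```

```text
time: 5.88
position: [0.5574, -0.3092, 0.0492]
tool_rot: [0.592, -0.386, 0.386, -0.592]
ft_force: [0.8, 0.3, 0.5]
grip_width: 0.0194
t 5.88 pos [ 0.5574 -0.3092  0.0492] zang 0.416 q6 -1.097 F [0.8 0.3 0.5] w 0.0194
shift now-tool [-0.0003  0.0007 -0.0003] rots [array([ 0. , -0.3, -0. ]), array([  0. , 179.7,   0. ])]
```

View pics/s12.png

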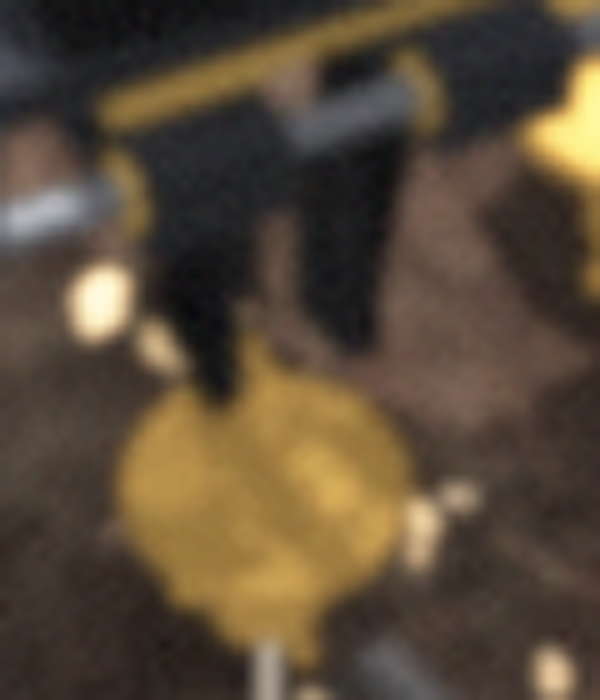

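```bash
python3 -m crank '[[[0,0,0,0,0.0015,0,22],[0,0,0,0,0.0015,0,22],[0,0,0,0,0.001,0,22],[0,0,0,0,0.000,0,22],[0,0,0,0,0,0,22]]]' 10; python3 - <<'E'
from h import *
plan([.557,-.309,.0485],-1.15+np.pi/2)
o,R=state();print(o["joint_torque"],o["moment"])
E
```

```text
time: 6.55
position: [0.5574, -0.3092, 0.0453]
tool_rot: [0.592, -0.386, 0.386, -0.592]
ft_force: [-0.7, -0.1, -0.3]
grip_width: 0.0189
t 6.55 pos [ 0.5574 -0.3092  0.0453] zang 0.416 q6 -1.097 F [-0.7 -0.1 -0.3] w 0.0189
shift now-tool [-0.0004 -0.0032 -0.0003] rots [array([ 0. , -0.3,  0. ]), array([ -0. , 179.7,   0. ])]
[ 6.13959892e-04 -4.78846049e+01 -1.28643554e+01  1.34165468e-03
  8.72065220e-02  4.03363156e-07] [-0.10290466  0.012734   -0.00537475]
```

```bash
python3 -m crank '[[[0,0,0,0,0.001,0,22],[0,0,0,0,0.001,0,22],[0,0,0,0,0.001,0,22],[0,0,0,0,0.001,0,22],[0,0,0,0,0.001,0,22]]]' 10;python3 -m crank '[[[0,0,0,0,0.001,0,22],[0,0,0,0,0.001,0,22],[0,0,0,0,0.001,0,22],[0,0,0,0,0.001,0,22],[0,0,0,0,0.001,0,22]]]' 10; python3 - <<'E'
from h import *
plan([.557,-.309,.0485],-1.15+np.pi/2)
s=robot.camera("side"); crop(s,250,320,260,320,10,"pics/s13.png")
E
```

```text
time: 7.18
position: [0.5574, -0.3092, 0.0402]
tool_rot: [-0.592, 0.386, -0.386, 0.592]
ft_force: [-0.5, -0.1, -0.7]
grip_width: 0.0191
time: 7.8
position: [0.5574, -0.3092, 0.0352]
tool_rot: [0.592, -0.386, 0.386, -0.592]
ft_force: [-1.1, 0.8, -0.3]
grip_width: 0.0193
t 7.8 pos [ 0.5574 -0.3092  0.0352] zang 0.416 q6 -1.098 F [-1.1  0.8 -0.3] w 0.0193
shift now-tool [-0.0004 -0.0133 -0.0003] rots [array([ 0. , -0.3,  0. ]), array([ -0. , 179.7,   0. ])]
```

View pics/s13.png

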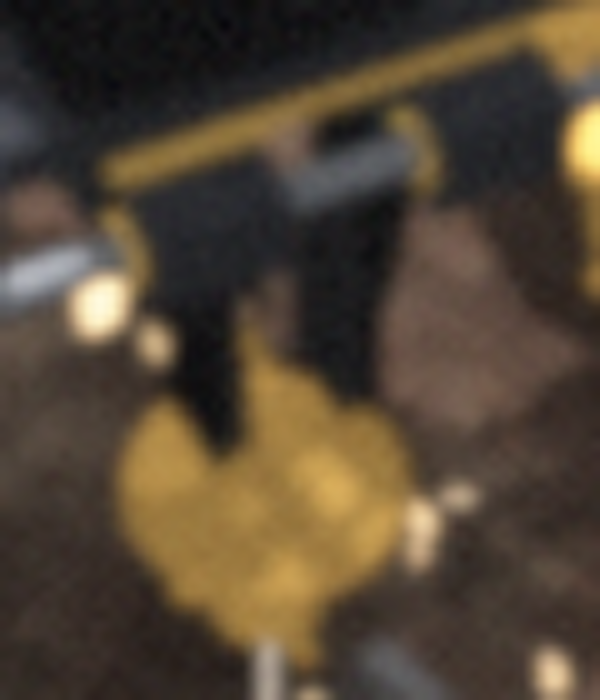

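```bash
python3 -m crank '[[[0,0,0,0,0.001,0,22],[0,0,0,0,0.001,0,22],[0,0,0,0,0.001,0,22],[0,0,0,0,0.001,0,22],[0,0,0,0,0.001,0,22]]]' 10; python3 - <<'E'
from h import *
plan([.557,-.309,.0485],-1.15+np.pi/2)
o,R=state();p=o["position"]
s=robot.camera("side"); crop(s,250,320,260,320,10,"pics/s14.png")
for z in (.04,.045,.05):
  for off in (-.010,-.018): print(z,off,((proj(s,np.array([p[0],p[1],z])+R[:,2]*off)-[260,250]+.5)*10).round())
E
```

```text
time: 8.48
position: [0.5574, -0.3092, 0.0302]
tool_rot: [0.592, -0.386, 0.386, -0.592]
ft_force: [-0.4, 0.6, -0.6]
grip_width: 0.0192
t 8.47 pos [ 0.5574 -0.3092  0.0302] zang 0.416 q6 -1.097 F [-0.4  0.6 -0.6] w 0.0192
shift now-tool [-0.0004 -0.0183 -0.0003] rots [array([ 0. , -0.3,  0. ]), array([ -0. , 179.7,   0. ])]
0.04 -0.01 [[222. 488.]]
0.04 -0.018 [[185. 502.]]
0.045 -0.01 [[221. 470.]]
0.045 -0.018 [[185. 484.]]
0.05 -0.01 [[221. 453.]]
0.05 -0.018 [[184. 466.]]
```

View pics/s14.png

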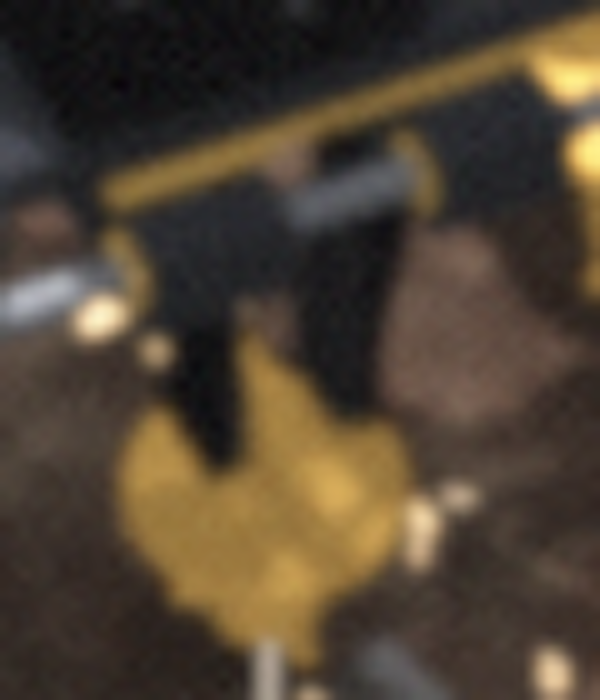

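```bash
python3 -m crank '[[[0,0,0,0,0.001,0,22],[0,0,0,0,0.001,0,22],[0,0,0,0,0.001,0,22],[0,0,0,0,0.001,0,22],[0,0,0,0,0.0005,0,22]]]' 10; python3 -m crank '[[[0,0,0,0,0,0,0],[0,0,0,0,0,0,0],[0,0,0,0,0,0,0],[0,0,0,0,0,0,0],[0,0,0,0,0,0,0]]]' 20; python3 - <<'E'
from h import *
plan([.557,-.309,.0485],-1.15+np.pi/2)
s=robot.camera("side"); crop(s,250,320,260,320,10,"pics/s15.png")
E
```

```text
time: 9.15
position: [0.5573, -0.3092, 0.0257]
tool_rot: [-0.592, 0.386, -0.386, 0.592]
ft_force: [0.4, -0.2, 0.4]
grip_width: 0.0192
time: 9.78
position: [0.5573, -0.3092, 0.0257]
tool_rot: [0.592, -0.386, 0.386, -0.592]
ft_force: [0.1, 0.5, -0.0]
grip_width: 0.0107
t 9.78 pos [ 0.5573 -0.3092  0.0257] zang 0.416 q6 -1.097 F [ 0.1  0.5 -0. ] w 0.0107
shift now-tool [-0.0003 -0.0228 -0.0002] rots [array([ 0. , -0.3, -0. ]), array([  0. , 179.7,   0. ])]
```

View pics/s15.png

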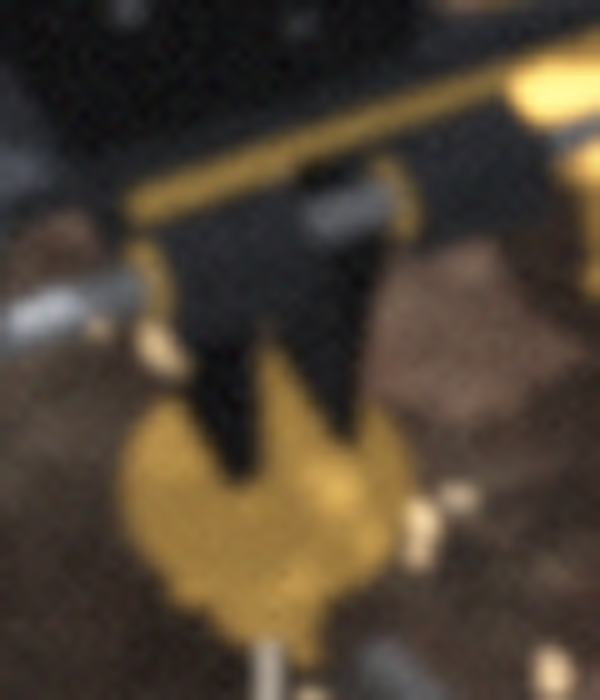

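```bash
python3 -m crank '[[[0,0,0,0,-0.01,0,0],[0,0,0,0,-0.03,0,0],[0,0,0,0,-0.04,0,0],[0,0,0,0,-0.04,0,0],[0,0,0,0,0,0,0]]]' 20; python3 - <<'E'
from h import *
plan([.557,-.309,.0485],-1.15+np.pi/2)
s=robot.camera("side"); print(robot.spot_in(s,"knob")); cv2.imwrite("pics/s16f.png",s["img"][:,:,::-1]); crop(s,200,290,250,330,8,"pics/s16.png")
E
```

```text
time: 10.45
position: [0.5598, -0.311, 0.1501]
tool_rot: [0.593, -0.383, 0.389, -0.592]
ft_force: [0.2, -0.2, -1.5]
grip_width: 0.011
t 10.45 pos [ 0.5598 -0.311   0.1501] zang 0.416 q6 -1.097 F [ 0.2 -0.2 -1.5] w 0.011
shift now-tool [-0.0038  0.1016 -0.0022] rots [array([-0.2, -0.3,  0.5]), array([ -0.7, 179.7,  -0.4])]
[{'at': [256.8, 289.8], 'conf': 0.97}, {'at': [254.2, 325.0], 'conf': 0.95}, {'at': [293.4, 225.4], 'conf': 0.74}]
```

View pics/s16.png

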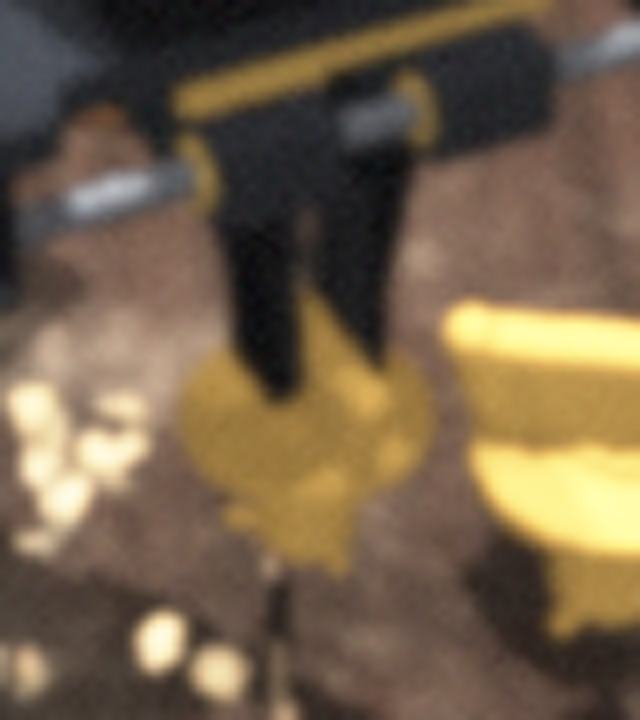

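```bash
python3 -m crank '[[[0,0,0,-0.05,0,0.016,0],[0,0,0,-0.05,0,0.016,0],[0,0,0,-0.05,0,0.016,0],[0,0,0,-0.05,0,0.016,0],[0,0,0,-0.05,0,0.016,0]]]' 20; python3 -m crank '[[[0,0,0,-0.05,0,0.016,0],[0,0,0,-0.05,0,0.016,0],[0,0,0,-0.05,0,0.016,0],[0,10,0,0,0,0,0],[0,10,0,0,0,0,0]]]';  python3 -m crank '[[[0,10,0,0,0,0,0],[0,10,0,0,0,0,0],[0,0,0,0,0,0,0],[0,0,0,0,0,0,0],[0,0,0,0,0,0,0]]]'; python3 - <<'E'
from h import *
plan([.513,.1076,.12],-.28)
s=robot.camera("side"); t=robot.camera("top"); crop(s,110,230,210,320,6,"pics/s17.png");crop(t,180,270,150,260,6,"pics/t17.png")
E
```

```text
time: 11.18
position: [0.5276, -0.0462, 0.1438]
tool_rot: [0.593, -0.388, 0.385, -0.592]
ft_force: [1.2, 0.1, -1.5]
grip_width: 0.0109
time: 11.8
position: [0.5109, 0.1095, 0.1438]
tool_rot: [0.517, -0.485, 0.483, -0.515]
ft_force: [0.3, -0.3, -1.2]
grip_width: 0.0108
time: 12.42
position: [0.5125, 0.1084, 0.1453]
tool_rot: [-0.425, 0.565, -0.565, 0.425]
ft_force: [-0.5, 0.2, -1.9]
grip_width: 0.0108
t 12.43 pos [0.5125 0.1084 0.1453] zang -0.281 q6 0.276 F [-0.5  0.2 -1.9] w 0.0108
shift now-tool [0.0006 0.0253 0.0007] rots [array([ 0.1, -0. ,  0. ]), array([-0.0e+00,  1.8e+02,  1.0e-01])]
```

View pics/s17.png

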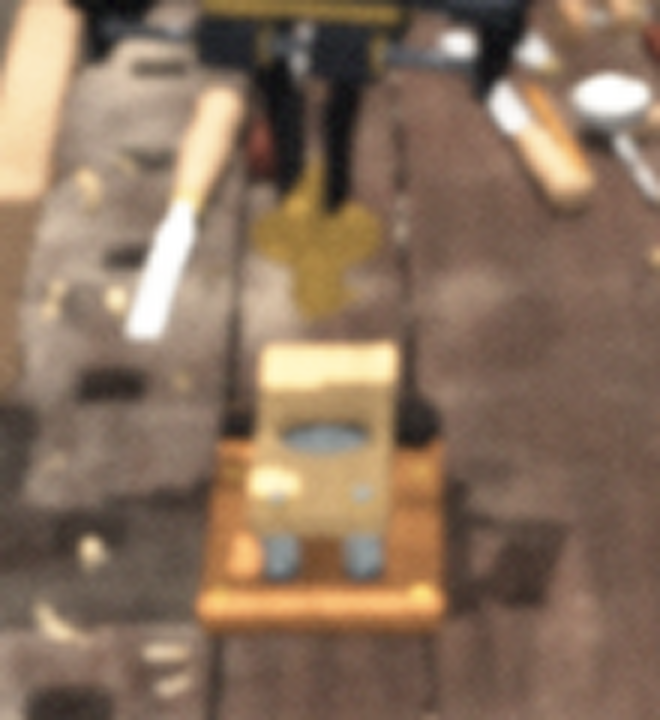

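View pics/t17.png

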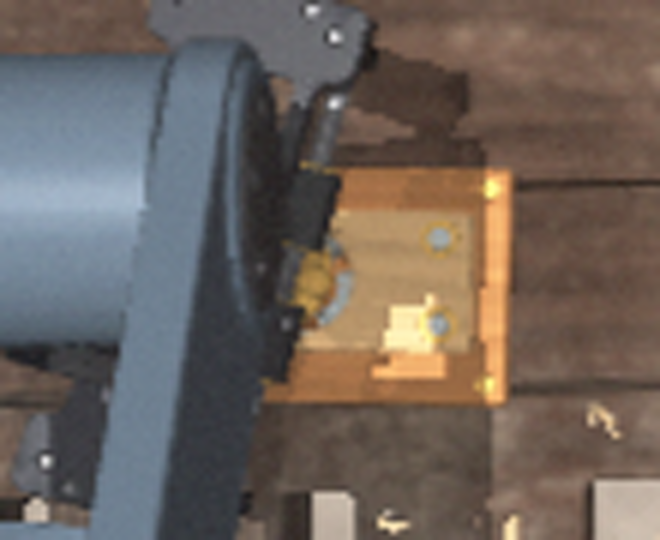

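```bash
python3 -m crank '[[[0,0,0,0.0005,0.02,0.0007,0],[0,0,0,0,0.02,0,0],[0,0,0,0,0.012,0,0],[0,0,0,0,0,0,0],[0,0,0,0,0,0,0]]]' 20; python3 - <<'E'
from fit import *
import pickle
plan([.513,.1076,.12],-.28)
s=robot.camera("side"); t=robot.camera("top"); pickle.dump((s,t,robot.get_obs()["position"]),open("p1.pkl","wb"))
w=(140,220,235,295);S=10
im=cv2.resize(s["img"][w[0]:w[1],w[2]:w[3],::-1],None,fx=S,fy=S,interpolation=cv2.INTER_CUBIC)
cv2.imwrite("pics/s18.png",im)
z0=robot.get_obs()["position"][2]-.0257
m=mask(s,.513,.1076,-1.85,z0,10,w); mm=(cv2.resize(m,None,fx=S,fy=S)>.5).astype(np.uint8)
c,_=cv2.findContours(mm,cv2.RETR_EXTERNAL,cv2.CHAIN_APPROX_NONE); cv2.drawContours(im,c,-1,(255,0,0),1)
uv=((proj(s,circ(.0235,.055)+[.513,.1076,0])-[w[2],w[0]]+.5)*S).astype(np.int32); cv2.polylines(im,[uv],True,(0,0,255),1)
cv2.imwrite("pics/s18o.png",im); crop(t,200,255,170,240,9,"pics/t18.png")
E
```

```text
time: 13.15
position: [0.514, 0.1077, 0.0942]
tool_rot: [0.424, -0.565, 0.566, -0.425]
ft_force: [-0.3, 0.2, -1.0]
grip_width: 0.0106
t 13.15 pos [0.514  0.1077 0.0942] zang -0.282 q6 0.276 F [-0.3  0.2 -1. ] w 0.0106
shift now-tool [ 0.0004 -0.0258 -0.0009] rots [array([-0.1, -0.1, -0. ]), array([ 0.000e+00,  1.799e+02, -1.000e-01])]
```

View pics/s18o.png

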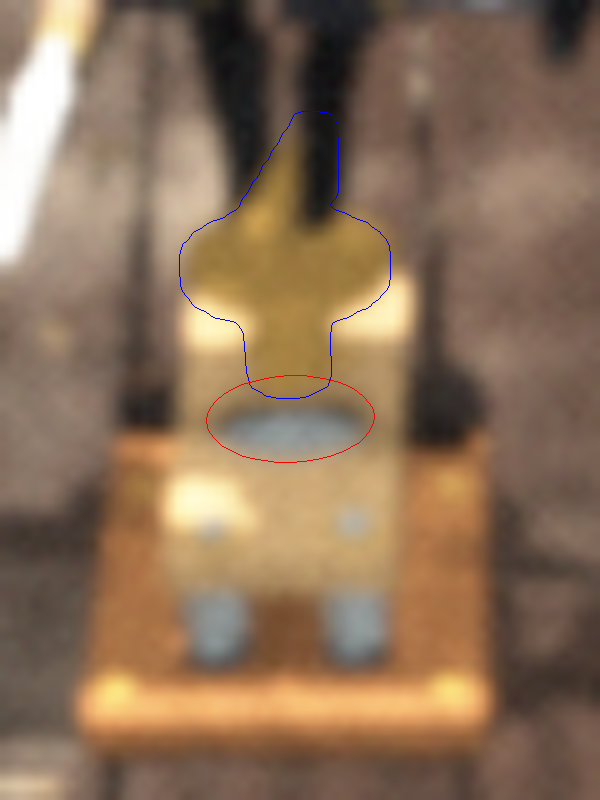

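View pics/t18.png

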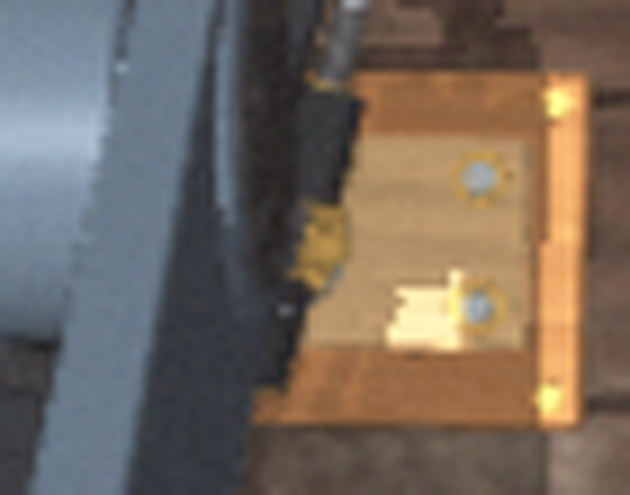

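```bash
python3 -m crank '[[[0,0,0,0.000,0.004,-0.0005,0],[0,0,0,0,0.005,0,0],[0,0,0,0,0.005,0,0],[0,0,0,0,0.004,0,0],[0,0,0,0,0.002,0,0]]]' 20; python3 - <<'E'
from h import *
plan([.513,.1076,.12],-.28)
print(robot.get_obs()["moment"].round(2))
E
```

```text
time: 13.88
position: [0.5127, 0.1079, 0.0733]
tool_rot: [-0.425, 0.565, -0.565, 0.425]
ft_force: [0.6, 0.7, -0.8]
grip_width: 0.0109
t 13.88 pos [0.5127 0.1079 0.0733] zang -0.282 q6 0.276 F [ 0.6  0.7 -0.8] w 0.0109
shift now-tool [ 0.0002 -0.0467  0.0003] rots [array([ 0. , -0.1,  0. ]), array([-0.000e+00,  1.799e+02,  1.000e-01])]
[-0.11  0.05  0.02]
```

```bash
python3 -m crank '[[[0,0,0,0.000,0.003,0,0],[0,0,0,0,0.003,0,0],[0,0,0,0,0.002,0,0],[0,0,0,0,0.001,0,0],[0,0,0,0,0.001,0,0]]]' 20;python3 -m crank '[[[0,0,0,0.000,0.001,0,0],[0,0,0,0,0.001,0,0],[0,0,0,0,0.001,0,0],[0,0,0,0,0.0005,0,0],[0,0,0,0,0.0005,0,0]]]' 20; python3 - <<'E'
from h import *
plan([.513,.1076,.12],-.28)
print(robot.get_obs()["moment"].round(2))
E
```

```text
time: 14.5
position: [0.513, 0.1079, 0.0637]
tool_rot: [0.425, -0.565, 0.565, -0.425]
ft_force: [0.4, 0.4, -0.8]
grip_width: 0.0106
time: 15.12
position: [0.5129, 0.1079, 0.0597]
tool_rot: [0.425, -0.565, 0.565, -0.425]
ft_force: [0.8, -0.3, -1.2]
grip_width: 0.0106
t 15.12 pos [0.5129 0.1079 0.0597] zang -0.282 q6 0.276 F [ 0.8 -0.3 -1.2] w 0.0106
shift now-tool [ 0.0002 -0.0603  0.0001] rots [array([-0. , -0.1, -0. ]), array([  0. , 179.9,  -0. ])]
[-0.14  0.06  0.04]
```

```bash
python3 -m crank '[[[0,0,0,0.000,0.0005,0,0],[0,0,0,0,0.0005,0,0],[0,0,0,0,0.0005,0,0],[0,0,0,0,0.0005,0,0],[0,0,0,0,0.0005,0,0]]]' 20;python3 - <<'E'
from h import *
plan([.513,.1076,.12],-.28)
print(robot.get_obs()["moment"].round(2))
E
```

```text
time: 15.75
position: [0.5129, 0.1078, 0.0572]
tool_rot: [-0.425, 0.565, -0.565, 0.425]
ft_force: [0.5, -0.6, -1.1]
grip_width: 0.0105
t 15.75 pos [0.5129 0.1078 0.0572] zang -0.282 q6 0.276 F [ 0.5 -0.6 -1.1] w 0.0105
shift now-tool [ 0.0002 -0.0628  0.0002] rots [array([-0. , -0.1, -0. ]), array([  0. , 179.9,  -0. ])]
[-0.11  0.11  0.  ]
```

```bash
python3 -m crank '[[[0,0,0,0.000,0.0005,0,0],[0,0,0,0,0.0005,0,0],[0,0,0,0,0.0005,0,0],[0,0,0,0,0,0,0],[0,0,0,0,0,0,0]]]' 20;python3 - <<'E'
from h import *
plan([.513,.1076,.12],-.28)
print(robot.get_obs()["moment"].round(2))
E
```

```text
time: 16.38
position: [0.513, 0.1078, 0.0559]
tool_rot: [0.425, -0.565, 0.565, -0.425]
ft_force: [-0.1, 1.2, -0.2]
grip_width: 0.0107
t 16.38 pos [0.513  0.1078 0.0559] zang -0.282 q6 0.276 F [-0.1  1.2 -0.2] w 0.0107
shift now-tool [ 0.0002 -0.0641  0.0001] rots [array([-0. , -0.1, -0. ]), array([  0. , 179.9,  -0. ])]
[-0.12  0.11 -0.03]
```

```bash
python3 -m crank '[[[0,0,0,0.000,0.0005,0,0],[0,0,0,0,0.0005,0,0],[0,0,0,0,0,0,0],[0,0,0,0,0,0,0],[0,0,0,0,0,0,0]]]' 20;python3 - <<'E'
from h import *
plan([.513,.1076,.12],-.28)
print(robot.get_obs()["moment"].round(2))
E
```

```text
time: 17.0
position: [0.5132, 0.1079, 0.0556]
tool_rot: [0.425, -0.565, 0.565, -0.425]
ft_force: [-0.4, 0.3, 6.0]
grip_width: 0.0106
t 17.0 pos [0.5132 0.1079 0.0556] zang -0.282 q6 0.276 F [-0.4  0.3  6. ] w 0.0106
shift now-tool [ 0.0003 -0.0644 -0.    ] rots [array([-0. , -0.1, -0. ]), array([ 0.000e+00,  1.799e+02, -1.000e-01])]
[-0.04  0.36  0.08]
```

```bash
python3 -m crank '[[[0,-5,0,0.000,-0.0004,0,0],[0,-5,0,0,-0.0004,0,0],[0,-5,0,0,-0.0004,0,0],[0,0,0,0,0,0,0],[0,0,0,0,0,0,0]]]' 20;python3 - <<'E'
from h import *
plan([.513,.1076,.12],-.28)
print(robot.get_obs()["moment"].round(2))
E
```

```text
time: 17.62
position: [0.5132, 0.108, 0.0568]
tool_rot: [0.495, -0.505, 0.505, -0.495]
ft_force: [-1.4, 0.3, 6.6]
grip_width: 0.0109
t 17.62 pos [0.5132 0.108  0.0568] zang -0.02 q6 0.014 F [-1.4  0.3  6.6] w 0.0109
shift now-tool [ 0.0004 -0.0632 -0.0001] rots [array([-0.1, 14.9, -0. ]), array([-0.000e+00, -1.651e+02,  1.000e-01])]
[-0.04  0.26  0.05]
```

```bash
python3 -m crank '[[[0,-5,0,0.000,-0.0004,0,0],[0,-5,0,0,-0.0004,0,0],[0,-5,0,0,-0.0004,0,0],[0,-4,0,0,-0.0003,0,0],[0,0,0,0,0,0,0]]]' 20;python3 - <<'E'
from h import *
plan([.513,.1076,.12],-.28)
print(robot.get_obs()["moment"].round(2))
E
```

```text
time: 18.25
position: [0.5134, 0.1078, 0.0575]
tool_rot: [-0.571, 0.416, -0.417, 0.571]
ft_force: [0.8, -0.4, 0.1]
grip_width: 0.0105
t 18.25 pos [0.5134 0.1078 0.0575] zang 0.31 q6 -0.317 F [ 0.8 -0.4  0.1] w 0.0105
shift now-tool [ 0.0001 -0.0625 -0.0003] rots [array([-0.1, 33.8, -0. ]), array([-0.000e+00, -1.462e+02,  1.000e-01])]
[-0.13 -0.11  0.02]
```

```bash
python3 -m crank '[[[0,0,0,0.000,0.0004,0,0],[0,0,0,0,0.0004,0,0],[0,0,0,0,0,0,0],[0,0,0,0,0,0,0],[0,0,0,0,0,0,0]]]' 20;python3 - <<'E'
from h import *
plan([.513,.1076,.12],-.28)
print(robot.get_obs()["moment"].round(2))
E
```

```text
time: 18.88
position: [0.5133, 0.1079, 0.057]
tool_rot: [-0.571, 0.416, -0.417, 0.572]
ft_force: [-0.5, -0.2, 5.0]
grip_width: 0.0106
t 18.88 pos [0.5133 0.1079 0.057 ] zang 0.311 q6 -0.317 F [-0.5 -0.2  5. ] w 0.0106
shift now-tool [ 0.0002 -0.063  -0.0003] rots [array([-0.1, 33.9,  0. ]), array([ 0.000e+00, -1.461e+02,  1.000e-01])]
[-0.12 -0.04 -0.01]
```

```bash
python3 -m crank '[[[0,-3,0,0.000,0.0,0,0],[0,-3,0,0,0.0,0,0],[0,-2,0,0,0,0,0],[0,0,0,0,0,0,0],[0,0,0,0,0,0,0]]]' 20;python3 - <<'E'
from h import *
plan([.513,.1076,.12],-.28)
print(robot.get_obs()["moment"].round(2))
E
```

```text
time: 19.5
position: [0.5126, 0.1079, 0.0564]
tool_rot: [0.599, -0.376, 0.375, -0.599]
ft_force: [0.1, 0.4, -1.3]
grip_width: 0.0109
t 19.5 pos [0.5126 0.1079 0.0564] zang 0.45 q6 -0.457 F [ 0.1  0.4 -1.3] w 0.0109
shift now-tool [ 0.0004 -0.0636  0.0002] rots [array([ 0. , 41.9, -0. ]), array([-0.000e+00, -1.381e+02, -1.000e-01])]
[-0.07 -0.05  0.03]
```

```bash
python3 -m crank '[[[0,0,0,0.000,0.0004,0,0],[0,0,0,0,0.0004,0,0],[0,0,0,0,0.0004,0,0],[0,0,0,0,0,0,0],[0,0,0,0,0,0,0]]]' 20;python3 - <<'E'
from h import *
plan([.513,.1076,.12],-.28)
print(robot.get_obs()["moment"].round(2))
E
```

```text
time: 20.12
position: [0.5129, 0.1079, 0.0555]
tool_rot: [0.599, -0.376, 0.376, -0.599]
ft_force: [0.2, 0.5, -1.2]
grip_width: 0.0105
t 20.12 pos [0.5129 0.1079 0.0555] zang 0.451 q6 -0.457 F [ 0.2  0.5 -1.2] w 0.0105
shift now-tool [ 0.0003 -0.0645 -0.    ] rots [array([ 0. , 41.9, -0. ]), array([  -0. , -138.1,   -0. ])]
[-0.02 -0.03  0.02]
```

```bash
python3 -m crank '[[[0,-2,0,0.000,0.001,0,0],[0,0,0,0,0.001,0,0],[0,0,0,0,0.001,0,0],[0,0,0,0,0.001,0,0],[0,0,0,0,0,0,0]]]' 20;python3 - <<'E'
from h import *
plan([.513,.1076,.12],-.28)
print(robot.get_obs()["moment"].round(2))
E
```

```text
time: 20.75
position: [0.5127, 0.1078, 0.0513]
tool_rot: [0.606, -0.365, 0.365, -0.605]
ft_force: [-0.0, 0.6, -1.8]
grip_width: 0.011
t 20.75 pos [0.5127 0.1078 0.0513] zang 0.486 q6 -0.492 F [-0.   0.6 -1.8] w 0.011
shift now-tool [ 0.0003 -0.0687  0.0001] rots [array([ 0. , 43.9,  0. ]), array([   0. , -136.1,   -0. ])]
[-0.05  0.04 -0.04]
```

```bash
python3 -m crank '[[[0,0,0,0.000,0.0007,0,0],[0,0,0,0,0.0007,0,0],[0,0,0,0,0.0006,0,0],[0,0,0,0,0.0004,0,0],[0,0,0,0,0,0,0]]]' 20;python3 - <<'E'
from h import *
plan([.513,.1076,.12],-.28)
print(robot.get_obs()["moment"].round(2))
E
```

```text
time: 21.38
position: [0.5129, 0.1079, 0.049]
tool_rot: [0.606, -0.365, 0.365, -0.606]
ft_force: [-0.1, -0.5, -1.0]
grip_width: 0.011
t 21.38 pos [0.5129 0.1079 0.049 ] zang 0.486 q6 -0.492 F [-0.1 -0.5 -1. ] w 0.011
shift now-tool [ 0.0003 -0.071  -0.    ] rots [array([ 0. , 43.9, -0. ]), array([  -0. , -136.1,   -0. ])]
[-0.06  0.06 -0.04]
```

```bash
python3 -m crank '[[[0,0,0,0.000,0.0004,0,0],[0,0,0,0,0.0004,0,0],[0,0,0,0,0.0002,0,0],[0,0,0,0,0,0,0],[0,0,0,0,0,0,0]]]' 20;python3 - <<'E'
from h import *
plan([.513,.1076,.12],-.28)
print(robot.get_obs()["moment"].round(2))
s=robot.camera("side");crop(s,140,220,235,295,9,"pics/s20.png")
E
```

```text
time: 22.0
position: [0.5128, 0.1078, 0.0482]
tool_rot: [0.606, -0.365, 0.365, -0.606]
ft_force: [-1.7, -0.3, 2.3]
grip_width: 0.011
t 22.0 pos [0.5128 0.1078 0.0482] zang 0.486 q6 -0.492 F [-1.7 -0.3  2.3] w 0.011
shift now-tool [ 0.0003 -0.0718  0.0001] rots [array([ 0. , 43.9,  0. ]), array([   0. , -136.1,   -0. ])]
[-0.16  0.17  0.02]
```

View pics/s20.png

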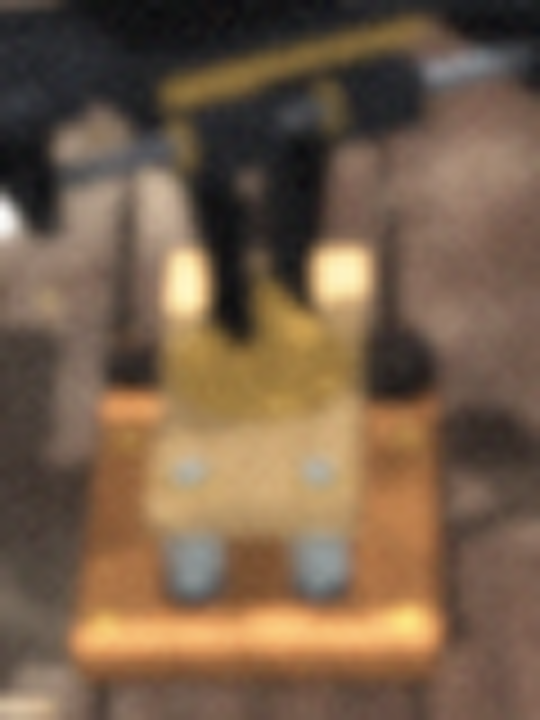

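```bash
python3 -m crank '[[[0,6,0,0.000,0,0,0],[0,6,0,0,0,0,0],[0,6,0,0,0,0,0],[0,4,0,0,0,0,0],[0,0,0,0,0,0,0]]]' 25;python3 - <<'E'
from h import *
plan([.513,.1076,.12],.486)
print(robot.get_obs()["moment"].round(2))
E
```

```text
time: 22.68
position: [0.514, 0.1081, 0.0483]
tool_rot: [-0.524, 0.473, -0.474, 0.526]
ft_force: [1.0, 0.4, 3.0]
grip_width: 0.0108
t 22.68 pos [0.514  0.1081 0.0483] zang 0.102 q6 -0.109 F [1.  0.4 3. ] w 0.0108
shift now-tool [ 0.0004 -0.0717 -0.0009] rots [array([ -0.1, -22. ,   0. ]), array([ -0. , 158. ,  -0.2])]
[ 0.04 -0.16 -0.03]
```

```bash
python3 -m crank '[[[0,5,0,0.000,0.0001,0,0],[0,5,0,0,0.0003,0,0],[0,5,0,0,0.0003,0,0],[0,0,0,0,0,0,0],[0,0,0,0,0,0,0]]]' 25;python3 - <<'E'
from h import *
plan([.513,.1076,.12],.486)
print(robot.get_obs()["moment"].round(2))
E
```

```text
time: 23.3
position: [0.5138, 0.1079, 0.0476]
tool_rot: [0.458, -0.538, 0.538, -0.459]
ft_force: [1.3, 0.6, 2.8]
grip_width: 0.0107
t 23.3 pos [0.5138 0.1079 0.0476] zang -0.158 q6 0.152 F [1.3 0.6 2.8] w 0.0107
shift now-tool [ 0.0004 -0.0724 -0.0006] rots [array([ -0.1, -36.9,   0. ]), array([-0.000e+00,  1.431e+02, -1.000e-01])]
[-0.02 -0.26 -0.01]
```

```bash
python3 -m crank '[[[0,5,0,0.000,0.0004,0,0],[0,5,0,0,0.0004,0,0],[0,5,0,0,0.0004,0,0],[0,0,0,0,0,0,0],[0,0,0,0,0,0,0]]]' 25;python3 - <<'E'
from h import *
plan([.513,.1076,.12],.486)
print(robot.get_obs()["moment"].round(2))
E
```

```text
time: 23.92
position: [0.5133, 0.1078, 0.0464]
tool_rot: [0.384, -0.593, 0.593, -0.385]
ft_force: [0.2, 1.1, 4.9]
grip_width: 0.0113
t 23.93 pos [0.5133 0.1078 0.0464] zang -0.42 q6 0.414 F [0.2 1.1 4.9] w 0.0113
shift now-tool [ 0.0003 -0.0736 -0.0002] rots [array([ -0.1, -51.9,   0. ]), array([-0.000e+00,  1.281e+02, -1.000e-01])]
[-0.04 -0.11 -0.05]
```

```bash
python3 -m crank '[[[0,4,0,0.000,0.0002,0,0],[0,4,0,0,0.0003,0,0],[0,0,0,0,0,0,0],[0,0,0,0,0,0,0],[0,0,0,0,0,0,0]]]' 25;python3 - <<'E'
from h import *
plan([.513,.1076,.12],.486)
print(robot.get_obs()["moment"].round(2))
E
```

```text
time: 24.55
position: [0.5131, 0.1078, 0.0458]
tool_rot: [0.342, -0.619, 0.619, -0.343]
ft_force: [0.7, 0.5, 5.0]
grip_width: 0.0109
t 24.55 pos [0.5131 0.1078 0.0458] zang -0.559 q6 0.553 F [0.7 0.5 5. ] w 0.0109
shift now-tool [ 0.0002 -0.0742  0.    ] rots [array([ -0. , -59.9,  -0. ]), array([  0. , 120.1,  -0. ])]
[-0.2  -0.07 -0.02]
```

```bash
python3 -m crank '[[[0,0,0,0.000,-0.0004,0,0],[0,0,0,0,-0.0003,0,0],[0,0,0,0,0,0,0],[0,0,0,0,0,0,0],[0,0,0,0,0,0,0]]]' 25;python3 - <<'E'
from h import *
plan([.513,.1076,.12],.486)
print(robot.get_obs()["moment"].round(2))
E
```

```text
time: 25.18
position: [0.5131, 0.1078, 0.0463]
tool_rot: [0.342, -0.619, 0.619, -0.342]
ft_force: [1.9, -0.2, 1.6]
grip_width: 0.0107
t 25.18 pos [0.5131 0.1078 0.0463] zang -0.561 q6 0.555 F [ 1.9 -0.2  1.6] w 0.0107
shift now-tool [ 0.0002 -0.0737  0.0001] rots [array([ -0., -60.,   0.]), array([ -0., 120.,  -0.])]
[-0.18 -0.25 -0.04]
```

```bash
python3 -m crank '[[[0,0,0,0.000,-0.0004,0,0],[0,0,0,0,-0.0003,0,0],[0,0,0,0,0,0,0],[0,0,0,0,0,0,0],[0,0,0,0,0,0,0]]]' 25;python3 - <<'E'
from h import *
plan([.513,.1076,.12],.486)
print(robot.get_obs()["moment"].round(2))
E
```

```text
time: 25.8
position: [0.5131, 0.1078, 0.0467]
tool_rot: [0.342, -0.619, 0.619, -0.342]
ft_force: [3.7, -1.2, -6.6]
grip_width: 0.0105
t 25.8 pos [0.5131 0.1078 0.0467] zang -0.561 q6 0.555 F [ 3.7 -1.2 -6.6] w 0.0105
shift now-tool [ 0.0002 -0.0733  0.0001] rots [array([ -0., -60.,   0.]), array([ -0., 120.,  -0.])]
[-0.19 -0.73  0.02]
```

```bash
python3 -m crank '[[[0,2,0,0.000,0.0004,0,0],[0,3,0,0,0.0003,0,0],[0,3,0,0,0.0003,0,0],[0,0,0,0,0,0,0],[0,0,0,0,0,0,0]]]' 25;python3 - <<'E'
from h import *
plan([.513,.1076,.12],.486)
print(robot.get_obs()["moment"].round(2))
E
```

```text
time: 26.42
position: [0.5124, 0.1083, 0.0461]
tool_rot: [-0.298, 0.642, -0.641, 0.298]
ft_force: [2.2, 3.2, -2.3]
grip_width: 0.0107
t 26.43 pos [0.5124 0.1083 0.0461] zang -0.701 q6 0.695 F [ 2.2  3.2 -2.3] w 0.0107
shift now-tool [ 0.0001 -0.0739  0.0008] rots [array([  0.1, -68. ,  -0. ]), array([0.00e+00, 1.12e+02, 1.00e-01])]
[ 0.38 -0.37  0.05]
```

```bash
python3 -m crank '[[[0,3,0,0.000,0.0003,0,0],[0,2,0,0,0.0002,0,0],[0,0,0,0,0.0,0,0],[0,0,0,0,0,0,0],[0,0,0,0,0,0,0]]]' 25;python3 - <<'E'
from h import *
plan([.513,.1076,.12],.486)
print(robot.get_obs()["moment"].round(3))
s=robot.camera("side");t=robot.camera("top");crop(s,140,220,235,295,9,"pics/s21.png");crop(t,200,255,160,245,9,"pics/t21.png")
E
```

```text
time: 27.05
position: [0.5124, 0.1081, 0.0456]
tool_rot: [-0.27, 0.654, -0.653, 0.269]
ft_force: [0.8, 4.7, 0.4]
grip_width: 0.0109
t 27.05 pos [0.5124 0.1081 0.0456] zang -0.788 q6 0.782 F [0.8 4.7 0.4] w 0.0109
shift now-tool [-0.     -0.0744  0.0007] rots [array([  0.1, -73. ,  -0. ]), array([0.00e+00, 1.07e+02, 1.00e-01])]
[ 0.694 -0.034  0.107]
```

View pics/s21.png

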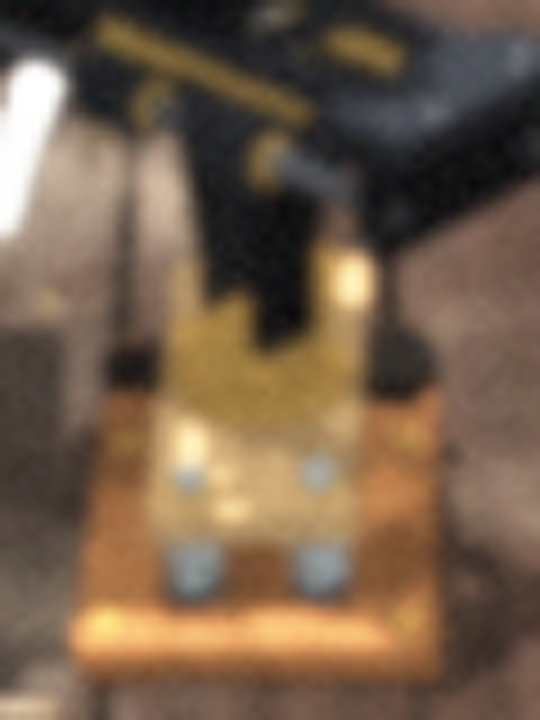

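```bash
python3 -m crank '[[[0,2,0,0.000,0.0002,0,0],[0,2,0,0,0.0002,0,0],[0,0,0,0,0.0,0,0],[0,0,0,0,0,0,0],[0,0,0,0,0,0,0]]]' 25;python3 - <<'E'
from h import *
plan([.513,.1076,.12],.486)
print(robot.get_obs()["moment"].round(3))
E
```

```text
time: 27.78
position: [0.5128, 0.1078, 0.0452]
tool_rot: [0.247, -0.663, 0.663, -0.247]
ft_force: [-0.1, 3.4, 2.8]
grip_width: 0.0107
t 27.77 pos [0.5128 0.1078 0.0452] zang -0.858 q6 0.852 F [-0.1  3.4  2.8] w 0.0107
shift now-tool [-0.     -0.0748  0.0003] rots [array([  0., -77.,   0.]), array([ -0., 103.,   0.])]
[0.458 0.048 0.006]
```

```bash
python3 -m crank '[[[0,2,0,0.000,0,0,0],[0,0,0,0,0.0,0,0],[0,0,0,0,0.0,0,0],[0,0,0,0,0,0,0],[0,0,0,0,0,0,0]]]' 25;python3 - <<'E'
from h import *
import time
plan([.513,.1076,.12],.486)
m=[]
for i in range(3):
    o=robot.get_obs(); m.append((o["moment"][2],o["ft_force"][2])); robot.camera("side")
print(np.round(m,3))
E
```

```text
time: 28.4
position: [0.513, 0.1078, 0.0451]
tool_rot: [0.235, -0.667, 0.667, -0.235]
ft_force: [1.4, 1.8, 1.2]
grip_width: 0.0109
t 28.4 pos [0.513  0.1078 0.0451] zang -0.893 q6 0.887 F [1.4 1.8 1.2] w 0.0109
shift now-tool [ 0.0001 -0.0749  0.0002] rots [array([ -0., -79.,   0.]), array([ -0., 101.,  -0.])]
[[0.067 1.198]
 [0.116 2.071]
 [0.028 1.955]]
```

```bash
python3 -m crank '[[[0,0,0,0.000,0,0,25],[0,0,0,0,0.0,0,25],[0,0,0,0,0.0,0,25],[0,0,0,0,0,0,25],[0,0,0,0,0,0,25]]]' 25;python3 - <<'E'
from fit import *
plan([.513,.1076,.12],.486)
s=robot.camera("side");crop(s,140,220,235,295,9,"pics/s22.png")
E
```

```text
time: 29.18
position: [0.5128, 0.1078, 0.0451]
tool_rot: [0.235, -0.667, 0.667, -0.235]
ft_force: [0.3, -0.2, -0.4]
grip_width: 0.022
t 29.18 pos [0.5128 0.1078 0.0451] zang -0.893 q6 0.887 F [ 0.3 -0.2 -0.4] w 0.022
shift now-tool [-0.     -0.0749  0.0002] rots [array([  0., -79.,   0.]), array([ -0., 101.,   0.])]
```

View pics/s22.png

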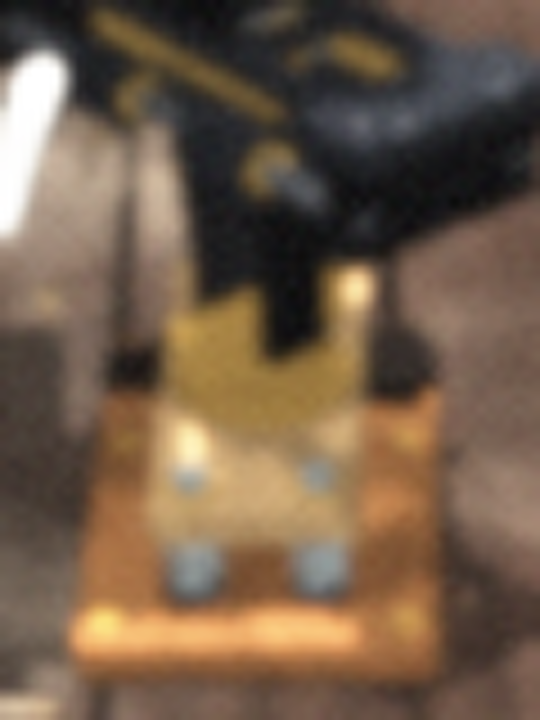

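```bash
python3 -m crank '[[[0,0,0,0,-0.01,0,25],[0,0,0,0,-0.03,0,25],[0,0,0,0,-0.05,0,25],[0,0,0,0,-0.05,0,25],[0,0,0,0,0,0,25]]]' 25;python3 -m crank '[[[0,0,0,0.038,0,0.047,25],[0,0,0,0.038,0,0.047,25],[0,0,0,0.038,0,0.047,25],[0,0,0,0.038,0,0.047,25],[0,0,0,0,0,0,25]]]';python3 - <<'E'
from fit import *
import pickle
plan([.513,.1076,.12],.486)
s=robot.camera("side");t=robot.camera("top");pickle.dump((s,t),open("p3.pkl","wb"))
crop(s,150,220,235,295,9,"pics/s23.png");crop(t,200,255,160,245,9,"pics/t23.png")
E
```

```text
time: 29.85
position: [0.5162, 0.108, 0.1899]
tool_rot: [0.232, -0.666, 0.668, -0.239]
ft_force: [0.2, -0.4, -0.3]
grip_width: 0.0218
time: 30.48
position: [0.5123, -0.1382, 0.1846]
tool_rot: [0.233, -0.667, 0.668, -0.233]
ft_force: [-0.7, 1.0, -0.1]
grip_width: 0.0219
t 30.48 pos [ 0.5123 -0.1382  0.1846] zang -0.899 q6 0.426 F [-0.7  1.  -0.1] w 0.0219
shift now-tool [-0.1535  0.0643 -0.192 ] rots [array([ -0. , -79.4,   0.1]), array([-1.000e-01,  1.006e+02, -0.000e+00])]
```

View pics/s23.png

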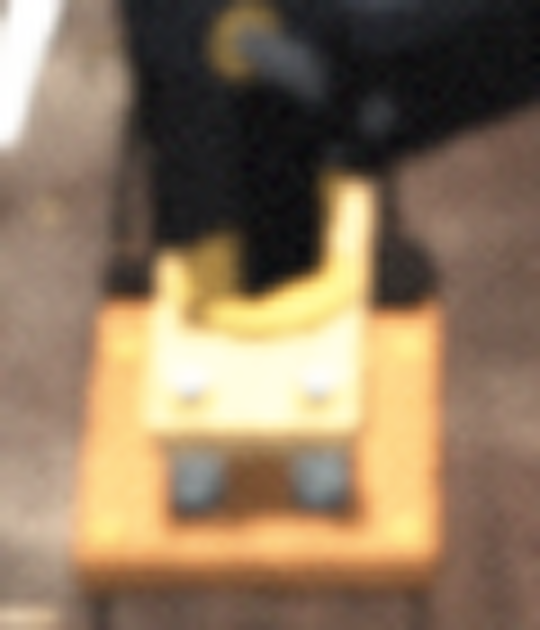

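View pics/t23.png

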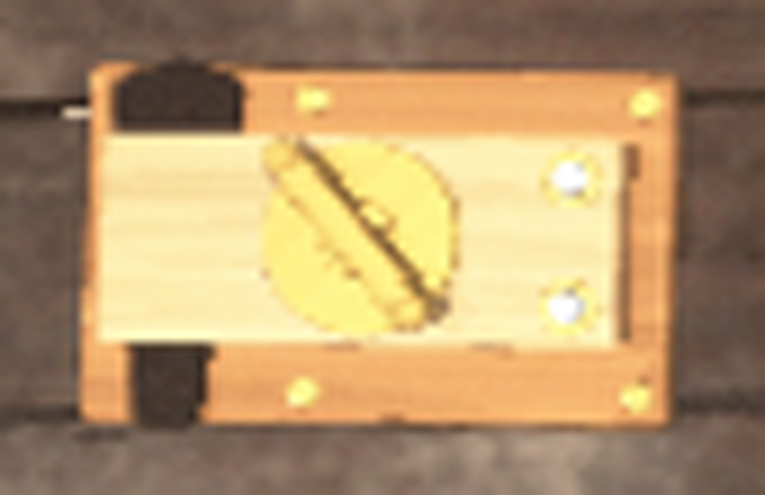

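```bash
python3 -m crank '[[[0,0,0,0.038,0,0.047,25],[0,0,0,0.038,0,0.047,25],[0,0,0,0.038,-0.03,0.02,25],[0,0,0,0.038,-0.03,0,25],[0,0,0,0,0,0,25]]]';python3 - <<'E'
from fit import *
import pickle
plan([.513,.1076,.12],.486)
s=robot.camera("side");t=robot.camera("top");pickle.dump((s,t),open("p3.pkl","wb"))
crop(s,150,220,235,295,9,"pics/s24.png");cv2.imwrite("pics/s24f.png",s["img"][:,:,::-1])
s0,_=pickle.load(open("p0.pkl","rb"));crop(s0,150,220,235,295,9,"pics/s24b.png")
V=[(t,(205,245,182,225))]
for z in (.019,.0155+.004): print(knobfit(V,[.513,.1076,.68],z))
E
```

```text
time: 31.2
position: [0.4656, -0.3185, 0.2471]
tool_rot: [0.234, -0.666, 0.668, -0.235]
ft_force: [0.5, 0.8, 0.3]
grip_width: 0.0216
t 31.2 pos [ 0.4656 -0.3185  0.2471] zang -0.894 q6 0.096 F [0.5 0.8 0.3] w 0.0216
shift now-tool [-0.3038  0.1261 -0.3029] rots [array([ -0.2, -79.1,   0.1]), array([-1.000e-01,  1.009e+02, -2.000e-01])]
(array([0.53161175, 0.10481664, 0.89763296]), np.float64(562.734375))
(array([0.53207864, 0.10488974, 0.90041642]), np.float64(563.1875))
```

View pics/s24f.png

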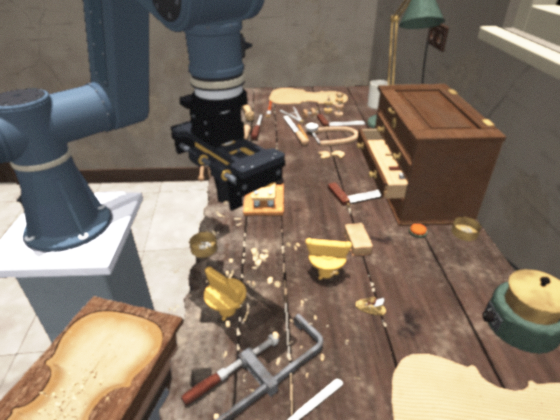

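View pics/s24.png

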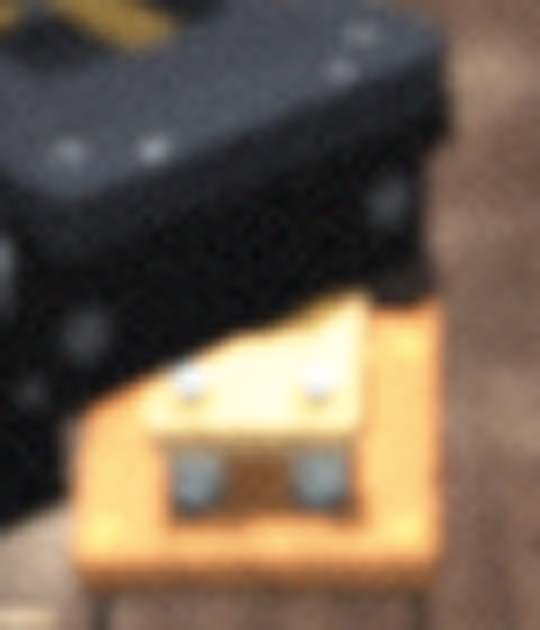

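View pics/s24b.png

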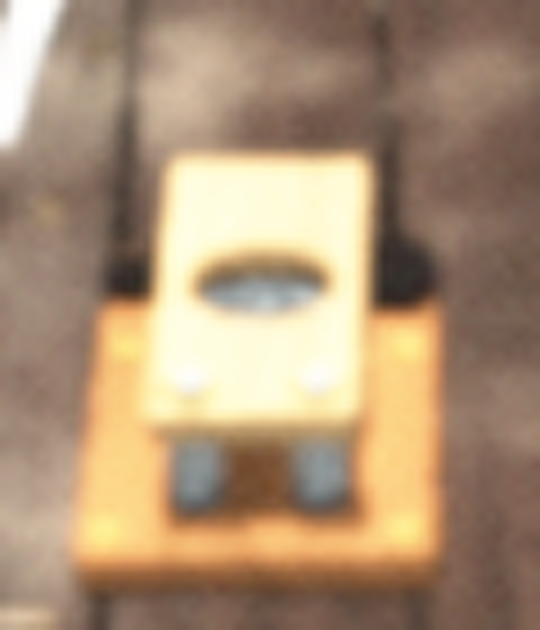

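```bash
python3 - <<'E'
from h import *
import pickle
from scipy.ndimage import shift
s0,t0=pickle.load(open("p0.pkl","rb"));s1,t1=pickle.load(open("p3.pkl","rb"))
a,b=[p["img"][193:203,258:270].astype(float).mean((1,2)) for p in(s0,s1)]
e=[(np.abs(np.interp(np.arange(2,9)-d,np.arange(10),a)-b[2:9]).sum(),d) for d in np.arange(-1,3,.05)]
d=min(e)[1]; P=np.array([.513,.032,.05]); k=(proj(s1,P)-proj(s1,P-[0,0,.01]))[0,1]/10
print(d,"px ->",-d/k,"mm")
for th in ("tin","sanding_block_1","small_plane"):
    print(th,[[(np.round(x["at"],1).tolist(),round(x["conf"],2)) for x in robot.spot_in(p,th)][:2] for p in (robot.camera("side"),robot.camera("top"))])
E
```

```text
1.200000000000002 px -> 3.8433085931266233 mm
tin [[([242.9, 199.5], 0.59), ([200.4, 267.6], 0.33)], [([276.1, 282.5], 0.81)]]
sanding_block_1 [[([236.9, 358.5], 0.61)], [([141.6, 279.0], 0.73)]]
small_plane [[([307.3, 370.0], 0.85)], [([148.9, 346.1], 0.74)]]
```

Side picture: the beam is down about 3.8 mm, close to the 4 mm stop, with the knob standing on its own. The bystanders are where they were, to within detector noise. Handing in.

```bash
python3 -c "
from rig import robot
print(robot.hand_in(), robot.get_obs()['time'])"
```

```text
the job is handed in; nothing more can be done
the job is handed in; nothing more can be done
```

The knob is threaded into the collar and tightened. It stands by itself with the gripper well clear, and I handed the job in at about 31.5 s.

**What I did:** I used the small knob at side pixel (297, 288). Its flange measured 58–59 mm, against about 83 mm on the two look-alikes. I set its lugs on the ramps, about 15 mm above the collar's foot, and turned it backwards about 0.77 rad under light pressure. It dropped until the flange sat on the beam, about 8 mm above the foot. I then turned it forwards about 1.38 rad and let go.

**Last checks:**
- **Beam:** it is down about 3.8 mm in the side picture. The foot touches at 2 mm and the stop is at about 4 mm, so the cork is pressed onto the tailpiece. I could not see the foot itself.
- **Thread:** it held when I lifted lightly midway through tightening. The highest reported forces were about 7 N and 0.1 N m about the knob's axis. I only read them at the end of each move.
- **Knob:** it stayed at the angle I left it after release, judged by eye in the top picture.
- **Bystanders:** the tin, sanding block and plane are where they were, within 1–3 pixels of detector noise.

**What disagreed:**
- The fingertips stood about 24 mm higher than the tool-frame description says. I found the grasp height from the pictures instead.
- The automatic fit of the knob in the final top picture failed on brass against pale wood, so I did not use it.
- While tightening, I pressed down by about 6.5 N at most until I backed off to check that the thread was carrying the load.

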